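# Weigh the scoop of test slugs and tip them through the spring flap of the returns hopper

### The arm

A 7-joint arm with a two-finger parallel gripper is mounted at the origin on the work surface. World frame = base frame: x ahead of the robot, y to its left, z up, the work surface at z = 0. Lengths are in m, angles in rad, forces in N, time in s.
With the tool pointing down it reaches from about 0.425 to 0.925 m from the base axis. Payload 6.8 kg.
Tool frame: the origin (TCP) lies on the front face of the gripper's body, between the roots of the fingers; the fingertips stand 73 mm ahead of it and the grasp point (between the pads) lies 54 mm ahead of it (bot.finger_overhang is the z of the fingertips in the tool frame, in m); z points along the fingers, y is the line along which they close (so a half turn about z gives the same grasp; the last joint's range is limited). The gripper opens to 85 mm and grips with 20 to 120 N. Pads are 22 mm wide; open, the fingers measure 114 mm over their backs; the gripper's body (76 mm by 85 mm) begins 54 mm behind the grasp point. The pads swing forward as they close: fully open they stand 13 mm farther back than shut.
Start: joints at [1.134, 0.477, 0.022, 1.555, -0.011, 1.109, -0.083], TCP at [0.218, -0.639, 0.304] pointing down, gripper open.
Joint ranges: [-2.96, 2.96], [-0.34, 2.1], [-1.41, 1.46], [0.24, 2.44], [-1.37, 4.51], [0.17, 1.92], [-2.96, 2.96]. Speed limits (rad/s): [2.39, 2.39, 3.14, 3.14, 3.14, 3.14, 3.14].

### API

Orientations are given as a unit quaternion [w, x, y, z].
In Python, from station import bot gives the robot as it stands.
- The arm moves only by the tool servo_tool, never from a script. Its argument "motion" is one flat list of numbers, 7 for each row, row after row: the shift along the tool's x, y, z as a fraction of full scale, then the turn, a rotation vector about the tool's x, y, z as a fraction of full scale, then the closure, from 0 (fully open) to 1 (shut). In form: [tx, ty, tz, ax, ay, az, gripper, tx, ty, tz, ax, ay, az, gripper, ...]. A call has 1 to 5 rows; each row shifts and turns the commanded pose from where the row before left it, along the tool's axes as they then stand; what a row does not reach is not made up. Full scale, the value 1, is 0.02 m for a shift and 0.15 rad for a turn. A row lasts 1/8 s, in which the tool goes at most 62.5 mm and 10.7 degrees, less where a joint would pass 70% of its speed; a pose out of reach is approached as far as the arm can. A call with a number of a shift or a turn outside -1 to 1 is refused whole. A call with a gripper value outside its range is refused whole. The fingers move at their own pace and stop on an object; "grip_force" is the grip in N (left out, the last holds). Time passes only in rows, so rows that do not move let the fingers close. It gives the time, the measured TCP pose, the force, the opening and the grip force at its end, in the units of the state.
- bot.get_obs(): the state, without advancing time (a new reading comes with each control period).
- bot.read_camera(name): name is "side" or "top" or "wrist"; returns the picture (400x640x3 uint8, red, green, blue); there is no depth.
- bot.get_calibration(name): a dict with "mtx" (3x3 intrinsics, pixels), "k1" (the pictures are not rectified: a ray, as slopes to the right and down, at radius r is drawn at 1 + k1 r^2 times it, then the intrinsics apply), "rvec" (rotation vector, rad) and "tvec" (3), from world to camera coordinates, as OpenCV has them. Camera axes: x right, y down, z forward; pixel columns grow to the right and rows downward; lengths in m; the calibration is good to about 2 mm. A picture is of the moment at which its call begins: read the wrist's pose just before it. get_calibration takes no time and is no camera call; for the wrist camera it gives the pose at the moment of the call.
- bot.hand_in(): hands the job in; it is judged then, once.
Trained networks look in the newest picture that a camera, given by its name, has taken for a name from the list of things; names that differ only in an ending like _2 or _b are one class to them, and where a whole thing is asked for, a point or a joint stands for the part that bears it (a point fixed in the world has none). Each returns a list of dicts, best first, with "p" (0 to 1); they miss things now and then, are a little off and sometimes report something else, mostly with a low value. They report only what shows in the picture. A call takes as long as a camera call.
- bot.boxes_of(camera, name): "uv" ([column, row] in pixels, amid what is visible of it).
The state is a dict: "t": time; "q": joint angles; "joint_vel": joint speeds; "joint_torque": joint torques, N m; "eef_pos": TCP position; "tool_rot": TCP orientation; "contact_force": force on the tool from outside, world axes, zero at the start; "torque": the same for the moment, N m; "gripper_width": opening from 0.0 (shut) to 1.0 (fully open); "grasp_force": force on a finger pad.
Only numpy, scipy, OpenCV 4.12 (cv2) and the standard library are available. Lean on these libraries where they do the work, as an engineer would, in place of code of your own. Each camera call takes 0.05 s, during which the arm holds its last target. There are 200 camera calls.

### The job

Draw the scoop of test slugs out of the yellow die bay by its nose, stand it level on the middle of the bench scale with all three slugs still in it, and let go so that it can be weighed. Then take it by its black handle, push the hopper's spring flap down with the scoop's nose and tip the slugs in, keeping the flap held open with the scoop until all three have gone through. Finally stand the empty scoop upright on the middle of the scale again and let go, with the flap sprung shut and the tin, tub and steel die left standing where they are.

Things in the scene. Friction and masses are not known exactly. Their poses are not given: they have to be found in the camera images.
- scoop: aluminium scoop: open-topped tray 130 (x) x 50 (y) x 36 mm high, walls and floor 4 mm, 0.16 kg. Origin: centre of the tray's underside; +x to the nose (red edge, no wall there), +z up. Slugs slide out when tipped nose-down over about 35 degrees (tip to 50 or more). Black handle behind, see point scoop_handle. Starts on the table, handle inside the bay, nose 75 to 85 mm out of its front
- scoop_nose (a point): middle of the lower edge of the scoop's nose, 65 mm ahead of its origin, at underside level; axes as the scoop's
- scoop_handle (a point): grip point on the axis of the handle, a bar of section 16 (y) x 20 mm that leans back 30 degrees from upright, from the rear wall at (-65, 0, 28) mm of the scoop's frame to (-99, 0, 87); this point is 45 mm up the bar, at (-87.5, 0, 67). Bar corners reach x = -108, z = 92 mm. Grip across y, fingers pointing along the bar (down and 30 degrees forward); axes as the scoop's
- slug0: brass-coloured round slug, diameter 24, height 16 mm, about 25 g; origin: centre of its underside, +z up its axis. Starts standing in the scoop's rear part
- slug1: steel slug, same size as slug0; starts standing in the scoop's middle
- slug2: copper-coloured slug, same size as slug0; starts standing about 40 mm from the scoop's nose
- bay: yellow steel die bay, fixed: side walls (100 mm apart inside), back wall and roof, no floor; 125 deep (x) x 116 wide x 135 mm high, steel boss on the roof to 167 mm, roof's underside 125 mm up; foot flanges 6 mm high out to y = +-88 mm. Origin: centre of its underside; its open front looks along its -x: draw the scoop out along the bay's -x by about 130 mm to clear the roof
- scale: bench scale fixed to the table: grey body 160 x 160 mm, steel pan 150 x 150 mm with its flat top 40 mm above the table; a display block 22 mm high reaches 118 mm from the centre towards the scale's -x. Origin: centre of its underside
- scale_pan (a point): centre of the top of the scale's pan, 40 mm above the table
- hopper: green steel returns hopper, fixed: box 170 (x) x 140 (y) x 130 mm high, inside floor 5 mm up. Origin: centre of its underside. The opening in its top, x = -57 to +50 mm, 96 mm wide, is shut by a yellow flap flush with the top. Guard walls 35 mm high stand on the top at y = +-52 and x = +55 mm (inner faces), so the scoop comes in from -x, nose to the hopper's +x
- hopper_sill (a point): middle of the hinge edge of the opening, at (-57, 0, 130) mm of the hopper's frame, level with the top; the flap's hinge axis runs through here along the hopper's y; axes as the hopper's
- flap (a joint): spring flap, rad: 0 shut (level), to 1.25 as its far (+x) end swings down into the hopper; 102 long x 94 mm wide, hinged at the sill. Spring torque about 0.065 N m shut, 0.11 at 1 rad: it bears the slugs' weight without opening; about 2 N push it 45 mm from the hinge. A scoop laid over the sill, nose 45 mm past it, holds the flap down at about the scoop's own slope
- die: bystander: upright polished steel cylinder, diameter 40, height 80 mm; origin: centre of its underside
- tub: bystander: red plastic tub with black lid, diameter 72, height 85 mm; origin: centre of its underside
- tin: bystander: yellow and black tin, diameter 72, height 90 mm, with scissor handles sticking out to 145 mm; origin: centre of its underside

How it is judged:
On the way, in this order (a step that is already met when the one before it is completed fails the run):
1. the scoop stands level on the middle of the scale (centre within 45 mm), let go and still, with all three slugs in it (horizontal distance between scoop and scale_pan below 0.045 m and z of scoop in the frame of scale_pan between -0.004 and 0.006 m and angle between scoop's own z axis and vertical below 0.1 rad and contact force between the fingers and scoop below 0.1 N and linear speed of scoop below 0.03 m/s and x of slug0 in the frame of scoop between -0.065 and 0.065 m and y of slug0 in the frame of scoop between -0.025 and 0.025 m and z of slug0 in the frame of scoop between 0 and 0.04 m and x of slug1 in the frame of scoop between -0.065 and 0.065 m and y of slug1 in the frame of scoop between -0.025 and 0.025 m and z of slug1 in the frame of scoop between 0 and 0.04 m and x of slug2 in the frame of scoop between -0.065 and 0.065 m and y of slug2 in the frame of scoop between -0.025 and 0.025 m and z of slug2 in the frame of scoop between 0 and 0.04 m), for 0.3 s.
2. all three slugs have gone below the hopper's opening while the scoop still holds the flap open (more than 0.35 rad) (value of joint flap above 0.35 rad and contact force between scoop and hopper above 0.1 N and angle between scoop's own z axis and vertical above 0.35 rad and x of slug0 in the frame of hopper between -0.085 and 0.085 m and y of slug0 in the frame of hopper between -0.07 and 0.07 m and z of slug0 in the frame of hopper between 0 and 0.095 m and x of slug1 in the frame of hopper between -0.085 and 0.085 m and y of slug1 in the frame of hopper between -0.07 and 0.07 m and z of slug1 in the frame of hopper between 0 and 0.095 m and x of slug2 in the frame of hopper between -0.085 and 0.085 m and y of slug2 in the frame of hopper between -0.07 and 0.07 m and z of slug2 in the frame of hopper between 0 and 0.095 m), for 0.1 s.
At the end, for the whole second after the job is handed in: All three slugs lie at rest inside the hopper (below 75 mm of its height, under the flap), the flap is shut (under 0.1 rad), and the empty scoop stands released and still on the scale, upright within 0.1 rad, its underside on the pan (-4 to +6 mm) and its centre within 45 mm of the pan's centre (x of slug0 in the frame of hopper between -0.085 and 0.085 m and y of slug0 in the frame of hopper between -0.07 and 0.07 m and z of slug0 in the frame of hopper between 0 and 0.075 m and x of slug1 in the frame of hopper between -0.085 and 0.085 m and y of slug1 in the frame of hopper between -0.07 and 0.07 m and z of slug1 in the frame of hopper between 0 and 0.075 m and x of slug2 in the frame of hopper between -0.085 and 0.085 m and y of slug2 in the frame of hopper between -0.07 and 0.07 m and z of slug2 in the frame of hopper between 0 and 0.075 m and linear speed of each of slug0, slug1, slug2 below 0.05 m/s and value of joint flap below 0.1 rad and horizontal distance between scoop and scale_pan below 0.045 m and z of scoop in the frame of scale_pan between -0.004 and 0.006 m and angle between scoop's own z axis and vertical below 0.1 rad and contact force between the fingers and scoop below 0.1 N and linear speed of scoop below 0.03 m/s); the robot touches nothing.
It fails at once if the die is moved more than 40 mm or knocked over (distance of die from where it was at the start of the episode above 0.04 m or angle between die's own z axis and vertical above 0.4 rad).
It fails at once if the tub is moved more than 40 mm or knocked over (distance of tub from where it was at the start of the episode above 0.04 m or angle between tub's own z axis and vertical above 0.4 rad).
It fails at once if the tin is moved more than 40 mm or knocked over (distance of tin from where it was at the start of the episode above 0.04 m or angle between tin's own z axis and vertical above 0.4 rad).
It also fails if it takes over 72 s, if anything falls off the work surface, if the arm or the gripper's body presses on something with over 40 N, if the wrist force passes 120 N, or if a joint passes its speed limit or range.

## Working session

There is one attempt and no reset: what is moved stays moved. The work goes in short steps, Python scripts to look and compute and a tool call to move; the robot and the scene stay as the last step left them, time stands still between calls to the robot, and variables do not carry over. Pictures are saved under pics/ and viewed, at most 10 in all, crops included, and the job is handed in when it is done.

Besides the shell and the picture viewer there is one more tool, called after ">>>" by a JSON object that holds its "method" and its "body", one argument or row to a line. servo_tool: Moves the arm, as the interface text tells. Shift numbers are shares of 0.02 m and turn numbers shares of 0.15 rad, none past 1 either way. Its arguments: {"type":"object","properties":{"motion":{"type":"array","items":{"type":"number","minimum":-1,"maximum":1}},"grip_force":{"type":"number"}},"required":["motion"]}

```bash
mkdir -p pics; ls; cat > h.py <<'E'
import numpy as np, cv2, json
from scipy.spatial.transform import Rotation as R
from station import bot
def rot(q): return R.from_quat([q[1],q[2],q[3],q[0]])
def shot(cam,fn=None):
    im=bot.read_camera(cam)
    if fn: cv2.imwrite(f'pics/{fn}.png',cv2.cvtColor(im,cv2.COLOR_RGB2BGR))
    return im
def ray(cam,uv,cal=None):
    c=cal or bot.get_calibration(cam); K=np.array(c['mtx'],float); Rm=cv2.Rodrigues(np.array(c['rvec'],float))[0]; t=np.array(c['tvec'],float).ravel()
    d=np.array([(uv[0]-K[0,2])/K[0,0],(uv[1]-K[1,2])/K[1,1]]); x=d.copy()
    for _ in range(20): x=d/(1+c['k1']*(x@x))
    return -Rm.T@t, Rm.T@np.array([x[0],x[1],1.])
def atz(cam,uv,z,cal=None):
    o,d=ray(cam,uv,cal); return o+d*(z-o[2])/d[2]
def proj(cam,P,cal=None):
    c=cal or bot.get_calibration(cam); K=np.array(c['mtx'],float); Rm=cv2.Rodrigues(np.array(c['rvec'],float))[0]; t=np.array(c['tvec'],float).ravel()
    p=np.atleast_2d(P)@Rm.T+t; x=p[:,:2]/p[:,2:]; x=x*(1+c['k1']*(x**2).sum(1,keepdims=True))
    return x*[K[0,0],K[1,1]]+[K[0,2],K[1,2]]
def tri(rays):
    A=np.zeros((3,3));b=np.zeros(3)
    for o,d in rays:
        d=d/np.linalg.norm(d);M=np.eye(3)-np.outer(d,d);A+=M;b+=M@o
    p=np.linalg.solve(A,b); return p,[float(np.linalg.norm((np.eye(3)-np.outer(d,d)/(d@d))@(p-o))) for o,d in rays]
E
python3 - <<'E'
from h import *
np.set_printoptions(precision=4,suppress=True)
o=bot.get_obs();print(o)
for c in ['side','top']:
    shot(c,c+'0'); cal=bot.get_calibration(c); print(c,-cv2.Rodrigues(np.array(cal['rvec'],float))[0].T@np.array(cal['tvec']).ravel())
    for n in ['scoop','scoop_nose','scoop_handle','slug0','slug1','slug2','bay','scale','hopper','flap','die','tub','tin']:
        print(c,n,[(np.round(b['uv'],1).tolist(),round(b['p'],2)) for b in bot.boxes_of(c,n)[:2]])
E
```

```text
pics
{'t': 0.0, 'q': array([ 1.1339,  0.4778,  0.0223,  1.5565, -0.0115,  1.1093, -0.0831]), 'joint_vel': array([-0.0003,  0.0005,  0.0017,  0.0002,  0.0002,  0.0003, -0.0014]), 'joint_torque': array([ -0.0005, -59.6452,   1.6077, -28.1198,   0.0125,   0.0093,
        -0.    ]), 'eef_pos': array([ 0.2178, -0.6384,  0.3029]), 'tool_rot': array([-0.0009,  0.9865,  0.1637, -0.0002]), 'contact_force': array([-0.077 , -0.5433, -0.4055]), 'torque': array([-0.002 , -0.0456,  0.038 ]), 'grasp_force': 0.0, 'gripper_width': 0.9964474686728543}
side [0.134  0.3636 0.9982]
side scoop [([293.7, 171.5], 0.68), ([269.2, 280.2], 0.56)]
side scoop_nose [([272.9, 280.4], 0.74)]
side scoop_handle [([272.6, 276.9], 0.88)]
side slug0 [([268.2, 281.2], 0.38)]
side slug1 [([268.2, 281.2], 0.38)]
side slug2 [([268.2, 281.2], 0.38)]
side bay [([234.9, 297.1], 0.93)]
side scale [([347.0, 213.2], 0.95)]
side hopper [([382.0, 143.0], 0.98), ([388.2, 130.5], 0.3)]
side flap [([388.2, 132.8], 0.92)]
side die [([453.4, 172.9], 0.85)]
side tub [([244.0, 219.8], 0.81)]
side tin [([294.6, 171.5], 0.94)]
top [ 0.4592 -0.0014  1.1254]
top scoop [([231.5, 229.7], 0.74)]
top scoop_nose [([233.6, 234.1], 0.68)]
top scoop_handle [([228.0, 228.7], 0.63)]
top slug0 [([433.6, 181.8], 0.75), ([227.2, 235.4], 0.66)]
top slug1 [([433.6, 181.8], 0.75), ([227.2, 235.4], 0.66)]
top slug2 [([433.6, 181.8], 0.75), ([227.2, 235.4], 0.66)]
top bay [([193.4, 227.4], 0.94)]
top scale [([338.0, 224.1], 0.87)]
top hopper [([435.0, 186.8], 0.83), ([220.7, 232.6], 0.55)]
top flap [([438.2, 180.6], 0.63)]
top die [([474.4, 268.3], 0.63)]
top tub [([326.3, 144.3], 0.66), ([251.0, 161.8], 0.61)]
top tin [([327.8, 143.0], 0.72)]
```

```bash
python3 - <<'E'
import cv2
a=cv2.imread('pics/side0.png')[80:360,170:520];b=cv2.imread('pics/top0.png')[100:320,140:520]
cv2.imwrite('pics/side0c.png',cv2.resize(a,(750,600),interpolation=cv2.INTER_CUBIC))
cv2.imwrite('pics/top0c.png',cv2.resize(b,(760,440),interpolation=cv2.INTER_CUBIC))
E
```

```text
(no output)
```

View pics/side0c.png

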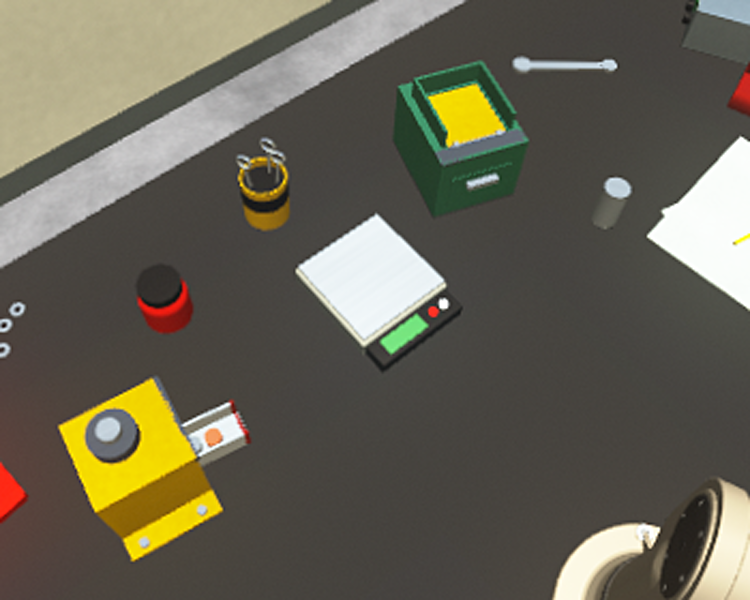

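View pics/top0c.png

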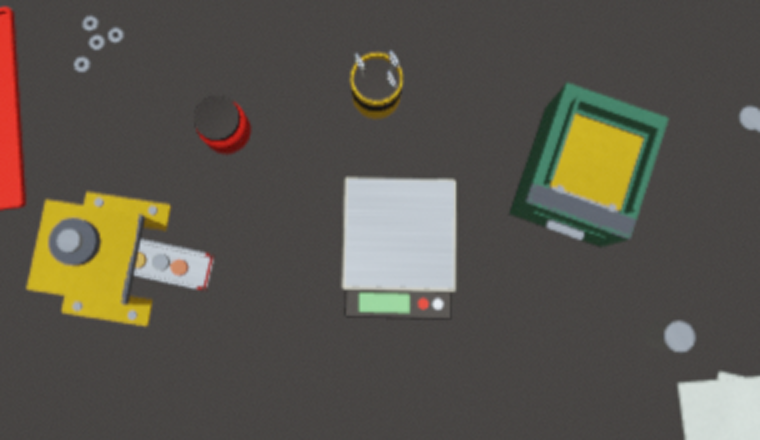

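```bash
cat > fit.py <<'E'
from h import *
from scipy.optimize import least_squares
T=lambda p:(p[0]/2+140,p[1]/2+100); S=lambda p:(p[0]/2.142857+170,p[1]/2.142857+80)
def fit(name,obs,x0):
    # obs: (cam, localpt, uv)
    def f(v):
        c,s=np.cos(v[2]),np.sin(v[2]);r=[]
        for cam,p,uv in obs:
            P=[v[0]+c*p[0]-s*p[1],v[1]+s*p[0]+c*p[1],p[2]]
            r+=list(proj(cam,P,CAL[cam])[0]-uv)
        return np.array(r)
    s=least_squares(f,x0,loss='soft_l1'); print(name,np.round(s.x,4),'yawdeg',round(np.degrees(s.x[2]),1),'res',np.round(f(s.x),1).tolist()); return s.x
CAL={c:bot.get_calibration(c) for c in ['top','side']}
E
python3 - <<'E'
from fit import *
m=.001
fit('scale',[('top',(-.075,.075,.04),T((343,289))),('top',(-.075,-.075,.04),T((456,291))),('top',(.075,-.075,.04),T((456,180))),('top',(.075,.075,.04),T((345,178))),
('side',(-.075,.075,.04),S((365,342))),('side',(-.075,-.075,.04),S((445,285))),('side',(.075,-.075,.04),S((376,215))),('side',(.075,.075,.04),S((297,270)))],[.45,0,0])
fit('bay',[('top',(-.0625,.058,.135),T((124,302))),('top',(-.0625,-.058,.135),T((142,215))),('top',(.0625,-.058,.135),T((45,200))),('top',(.0625,.058,.135),T((27,290))),
('side',(-.0625,.058,.135),S((198,458))),('side',(-.0625,-.058,.135),S((155,378))),('side',(.0625,-.058,.135),S((58,427))),('side',(.0625,.058,.135),S((100,510)))],[.45,.35,1.5])
fit('hopper',[('side',(-.085,.07,0),S((437,215))),('side',(-.085,-.07,0),S((515,196))),('side',(-.085,-.07,.13),S((527,137))),('top',(-.085,-.07,.13),T((630,238)))],[.5,-.25,-.3])
fit('scoop',[('top',(.065,.025,0),T((205,290))),('top',(.065,-.025,0),T((212,255))),('side',(.065,.025,0),S((250,440)))],[.45,.25,-1.6])
print('flap box',atz('top',(438.2,180.6),.13),atz('side',(388.2,132.8),.13))
for n,t,s,z in [('tin',(327.8,143),(294.6,171.5),.06),('tub',(251,161.8),(244,219.8),.05),('die',(474.4,268.3),(453.4,172.9),.05)]:
    print(n,atz('top',t,z),atz('side',s,z))
print(atz('top',(320,200),0),atz('top',(320,190),0))
E
```

```text
scale [ 0.562  -0.0411  0.0073] yawdeg 0.4 res [0.1, -0.2, -2.2, -0.4, -2.4, 1.6, 0.1, 1.9, -0.0, -0.9, -0.1, -2.0, 0.3, -0.1, 0.5, -1.0]
bay [0.523  0.3632 1.4516] yawdeg 83.2 res [-0.3, 1.3, -1.0, -0.3, 0.2, 0.5, 0.1, 0.3, 0.0, -1.5, 0.1, -1.4, 0.6, -0.5, -1.2, 0.6]
hopper [ 0.6585 -0.2977 -0.3284] yawdeg -18.8 res [-1.6, 0.5, -1.0, -1.8, 1.0, 0.6, 0.6, 0.3]
scoop [ 0.4419  0.2898 -1.2947] yawdeg -74.2 res [-0.1, -0.9, 0.3, 33.7, -0.4, -0.2]
flap box [ 0.65548689 -0.2945588   0.13      ] [ 0.64868716 -0.30038032  0.13      ]
tin [ 0.77139555 -0.00594311  0.06      ] [7.57379328e-01 6.88627451e-04 6.00000000e-02]
tub [0.71506775 0.21112224 0.05      ] [0.71225536 0.22287478 0.05      ]
die [ 0.43071792 -0.41072064  0.05      ] [ 0.43421279 -0.40569784  0.05      ]
[0.61648709 0.01336963 0.        ] [0.64610757 0.01401449 0.        ]
```

```bash
cat >> h.py <<'E'
from scipy.linalg import expm,logm
def pose(p,Rm):
    M=np.eye(4);M[:3,:3]=Rm;M[:3,3]=p;return M
def cur():
    o=bot.get_obs();return pose(o['eef_pos'],rot(o['tool_rot']).as_matrix())
def plan(A,B,g,n=None,msg=''):
    "equal rows carrying pose A to B along a screw"
    L=np.real(logm(np.linalg.inv(A)@B))
    k=n or 1
    while True:
        M=expm(L/k); v=np.r_[M[:3,3]/.02,R.from_matrix(M[:3,:3]).as_rotvec()/.15]
        if n or abs(v).max()<=1: break
        k+=1
    print(msg,'rows',k,np.round(v,3).tolist(),g); return v
def toolR(z,y):
    z=np.array(z,float);z/=np.linalg.norm(z);y=np.array(y,float);y-=z*(y@z);y/=np.linalg.norm(y);return np.c_[np.cross(y,z),y,z]
def yv(deg): return np.array([np.cos(np.radians(deg)),np.sin(np.radians(deg)),0])
E
python3 - <<'E'
from h import *
A=cur(); plan(A,pose([.49,.16,.30],toolR([0,0,-1],yv(-6.8))),0)
c=bot.get_calibration('wrist');o=-cv2.Rodrigues(np.array(c['rvec'],float))[0].T@np.array(c['tvec']).ravel()
print('cam in tool',A[:3,:3].T@(o-A[:3,3]),'view dir tool',A[:3,:3].T@cv2.Rodrigues(np.array(c['rvec'],float))[0][2],np.array(c['mtx']).tolist())
E
```

```text
rows 42 [0.989, -0.379, 0.005, 0.0, 0.0, -0.178] 0
cam in tool [ 0.06795112  0.00016098 -0.07052274] view dir tool [-2.65833564e-01  1.37349159e-04  9.64018930e-01] [[295.19350629377226, 0.0, 319.20034633139903], [0.0, 295.19350629377226, 201.76880472049592], [0.0, 0.0, 1.0]]
```

>>> {"method": "servo_tool", "body": {
  "motion": [0.99, -0.38, 0, 0, 0, -0.18, 0, 0.99, -0.38, 0, 0, 0, -0.18, 0, 0.99, -0.38, 0, 0, 0, -0.18, 0, 0.99, -0.38, 0, 0, 0, -0.18, 0, 0.99, -0.38, 0, 0, 0, -0.18, 0]
}}

```text
t: 2.02
eef_pos: [0.2969, -0.5654, 0.304]
tool_rot: [0.0, 0.973, 0.231, 0.0]
contact_force: [0.2, 0.0, 0.4]
gripper_width: 1.002
grasp_force: 0.0
```

>>> {"method": "servo_tool", "body": {
  "motion": [0.99, -0.38, 0, 0, 0, -0.18, 0, 0.99, -0.38, 0, 0, 0, -0.18, 0, 0.99, -0.38, 0, 0, 0, -0.18, 0, 0.99, -0.38, 0, 0, 0, -0.18, 0, 0.99, -0.38, 0, 0, 0, -0.18, 0]
}}

```text
t: 2.65
eef_pos: [0.3635, -0.4836, 0.3039]
tool_rot: [-0.0, 0.955, 0.296, 0.0]
contact_force: [0.5, -1.1, -0.1]
gripper_width: 0.998
grasp_force: 0.0
```

>>> {"method": "servo_tool", "body": {
  "motion": [0.99, -0.38, 0, 0, 0, -0.18, 0, 0.99, -0.38, 0, 0, 0, -0.18, 0, 0.99, -0.38, 0, 0, 0, -0.18, 0, 0.99, -0.38, 0, 0, 0, -0.18, 0, 0.99, -0.38, 0, 0, 0, -0.18, 0]
}}

```text
t: 3.28
eef_pos: [0.4189, -0.3932, 0.3039]
tool_rot: [0.0, 0.933, 0.36, 0.0]
contact_force: [0.6, 0.8, 0.1]
gripper_width: 1.004
grasp_force: 0.0
```

>>> {"method": "servo_tool", "body": {
  "motion": [0.99, -0.38, 0, 0, 0, -0.18, 0, 0.99, -0.38, 0, 0, 0, -0.18, 0, 0.99, -0.38, 0, 0, 0, -0.18, 0, 0.99, -0.38, 0, 0, 0, -0.18, 0, 0.99, -0.38, 0, 0, 0, -0.18, 0]
}}

```text
t: 3.9
eef_pos: [0.4616, -0.2962, 0.3039]
tool_rot: [0.0, 0.907, 0.422, 0.0]
contact_force: [-0.5, -0.0, -0.4]
gripper_width: 0.996
grasp_force: 0.0
```

>>> {"method": "servo_tool", "body": {
  "motion": [0.99, -0.38, 0, 0, 0, -0.18, 0, 0.99, -0.38, 0, 0, 0, -0.18, 0, 0.99, -0.38, 0, 0, 0, -0.18, 0, 0.99, -0.38, 0, 0, 0, -0.18, 0, 0.99, -0.38, 0, 0, 0, -0.18, 0]
}}

```text
t: 4.53
eef_pos: [0.4909, -0.1944, 0.3039]
tool_rot: [0.0, 0.876, 0.482, 0.0]
contact_force: [-0.1, -0.3, 0.3]
gripper_width: 0.998
grasp_force: 0.0
```

>>> {"method": "servo_tool", "body": {
  "motion": [0.99, -0.38, 0, 0, 0, -0.18, 0, 0.99, -0.38, 0, 0, 0, -0.18, 0, 0.99, -0.38, 0, 0, 0, -0.18, 0, 0.99, -0.38, 0, 0, 0, -0.18, 0, 0.99, -0.38, 0, 0, 0, -0.18, 0]
}}

```text
t: 5.15
eef_pos: [0.5061, -0.0895, 0.3039]
tool_rot: [0.0, 0.842, 0.54, 0.0]
contact_force: [-0.5, 0.7, -0.3]
gripper_width: 1.002
grasp_force: 0.0
```

```bash
python3 - <<'E'
from h import *
a=np.radians(25);d=yv(83.2)
z=d*np.sin(a)-np.array([0,0,np.cos(a)])
plan(cur(),pose(np.array([.508,.238,.027])-.184*z,toolR(z,yv(-6.8))),0)
E
```

```text
rows 11 [0.973, -0.346, 0.714, 0.041, 0.262, -0.186] 0
```

>>> {"method": "servo_tool", "body": {
  "motion": [0.97, -0.35, 0.71, 0.04, 0.26, -0.19, 0, 0.97, -0.35, 0.71, 0.04, 0.26, -0.19, 0, 0.97, -0.35, 0.71, 0.04, 0.26, -0.19, 0, 0.97, -0.35, 0.71, 0.04, 0.26, -0.19, 0, 0.97, -0.35, 0.71, 0.04, 0.26, -0.19, 0]
}}

```text
t: 5.78
eef_pos: [0.5101, 0.0184, 0.2408]
tool_rot: [-0.065, 0.797, 0.596, 0.074]
contact_force: [0.9, 0.8, -0.7]
gripper_width: 0.998
grasp_force: 0.0
```

>>> {"method": "servo_tool", "body": {
  "motion": [0.97, -0.35, 0.71, 0.04, 0.26, -0.19, 0, 0.97, -0.35, 0.71, 0.04, 0.26, -0.19, 0, 0.97, -0.35, 0.71, 0.04, 0.26, -0.19, 0, 0.97, -0.35, 0.71, 0.04, 0.26, -0.19, 0, 0.97, -0.35, 0.71, 0.04, 0.26, -0.19, 0]
}}

```text
t: 6.4
eef_pos: [0.5008, 0.1359, 0.1996]
tool_rot: [-0.13, 0.741, 0.643, 0.147]
contact_force: [-0.1, -0.9, 0.6]
gripper_width: 1.001
grasp_force: 0.0
```

>>> {"method": "servo_tool", "body": {
  "motion": [0.97, -0.35, 0.71, 0.04, 0.26, -0.19, 0, 0, 0, 0, 0, 0, 0, 0]
}}

```text
t: 6.65
eef_pos: [0.4964, 0.1602, 0.1937]
tool_rot: [-0.143, 0.728, 0.651, 0.16]
contact_force: [0.3, 0.3, -0.4]
gripper_width: 1.001
grasp_force: 0.0
```

```bash
python3 - <<'E'
from h import *
A=cur();print(np.round(A,3).tolist(), np.round(bot.get_obs()['q'],2))
shot('wrist','w1')
for n in ['scoop','scoop_nose','slug2','slug1']:
    print(n,[(np.round(b['uv'],1).tolist(),round(b['p'],2)) for b in bot.boxes_of('wrist',n)[:3]])
# predicted nose corners for 80mm out
f=np.array([.5156,.301,0])-yv(83.2)*.08
print(proj('wrist',[f+yv(-6.8)*.025,f-yv(-6.8)*.025]))
E
```

```text
[[0.1, 0.994, 0.048, 0.496], [0.902, -0.111, 0.417, 0.16], [0.419, 0.001, -0.908, 0.194], [0.0, 0.0, 0.0, 1.0]] [ 0.35  0.45 -0.72  2.07 -0.2   0.55 -0.24]
scoop [([330.0, 151.3], 0.83)]
scoop_nose [([330.3, 152.3], 0.57), ([575.2, 193.5], 0.57)]
slug2 [([327.3, 105.1], 0.84), ([329.6, 133.6], 0.79), ([325.6, 161.1], 0.74)]
slug1 [([327.3, 105.1], 0.84), ([329.6, 133.6], 0.79), ([325.6, 161.1], 0.74)]
[[344.26008158 216.79141897]
 [292.99359497 216.61575323]]
```

View pics/w1.png

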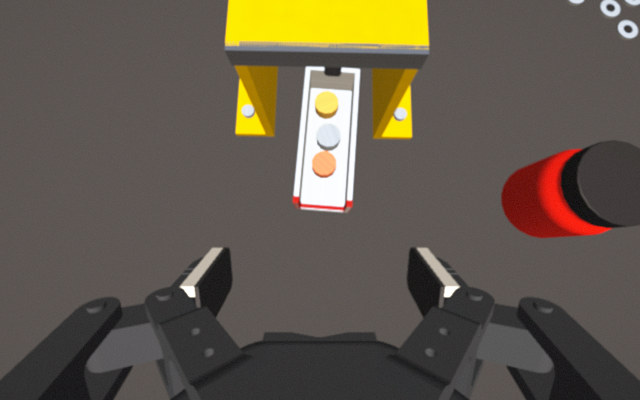

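```bash
python3 - <<'E'
from h import *
for uv,z in [((293.5,203),.036),((353.5,207),.036),((306,67.5),.036),((360,67.5),.036),((302,208),0),((346,212),0),((325.6,161.1),.02),((327.3,105.1),.02),((237,46),.135),((426,49),.135)]:
    print(uv,np.round(atz('wrist',uv,z),4))
E
```

```text
(293.5, 203) [0.4855 0.2318 0.036 ]
(353.5, 207) [0.5363 0.2224 0.036 ]
(306, 67.5) [0.51   0.3576 0.036 ]
(360, 67.5) [0.56   0.3519 0.036 ]
(302, 208) [0.4909 0.232  0.    ]
(346, 212) [0.5333 0.2231 0.    ]
(325.6, 161.1) [0.5183 0.2705 0.02  ]
(327.3, 105.1) [0.5267 0.3262 0.02  ]
(237, 46) [0.4692 0.3091 0.135 ]
(426, 49) [0.5763 0.2951 0.135 ]
```

```bash
python3 - <<'E'
from h import *
a=np.radians(25);d=yv(79.4)
z=d*np.sin(a)-np.array([0,0,np.cos(a)])
g=np.array([.5143,.2447,.025])
P=pose(g-.104*z,toolR(z,yv(-10.6)));G=pose(g-.054*z,toolR(z,yv(-10.6)))
plan(cur(),P,0);plan(P,G,0)
E
```

```text
rows 5 [0.087, 0.018, 0.867, -0.035, 0.006, 0.086] 0
 rows 3 [0.0, 0.0, 0.833, 0.0, -0.0, -0.0] 0
```

>>> {"method": "servo_tool", "body": {
  "motion": [0.09, 0.02, 0.87, -0.035, 0.01, 0.09, 0, 0.09, 0.02, 0.87, -0.035, 0.01, 0.09, 0, 0.09, 0.02, 0.87, -0.035, 0.01, 0.09, 0, 0.09, 0.02, 0.87, -0.035, 0.01, 0.09, 0, 0.09, 0.02, 0.87, -0.035, 0.01, 0.09, 0]
}}

```text
t: 7.52
eef_pos: [0.5065, 0.2024, 0.1187]
tool_rot: [-0.139, 0.752, 0.622, 0.168]
contact_force: [-0.4, -0.8, -0.1]
gripper_width: 1.0
grasp_force: 0.0
```

>>> {"method": "servo_tool", "body": {
  "motion": [0, 0, 0.83, 0, 0, 0, 0, 0, 0, 0.83, 0, 0, 0, 0, 0, 0, 0.83, 0, 0, 0, 0, 0, 0, 0, 0, 0, 0, 0]
}}

```text
t: 8.02
eef_pos: [0.509, 0.2241, 0.0727]
tool_rot: [-0.141, 0.751, 0.623, 0.166]
contact_force: [-0.3, 0.2, -0.4]
gripper_width: 0.999
grasp_force: 0.0
```

```bash
python3 - <<'E'
from h import *
a=np.radians(25);d=yv(79.4)
z=d*np.sin(a)-np.array([0,0,np.cos(a)])
g=np.array([.5143,.2447,.025])
A=cur();G=pose(g-.054*z,toolR(z,yv(-10.6)))
print(np.round(A[:3,3]-G[:3,3],4),np.round(bot.get_obs()['q'],2));plan(A,G,0,1)
shot('wrist','w2')
E
```

```text
[-0.0011  0.0018 -0.0013] [ 0.1   0.67 -0.58  2.09 -0.14  0.25 -0.38]
 rows 1 [-0.046, 0.07, -0.091, -0.023, -0.02, -0.013] 0
```

View pics/w2.png

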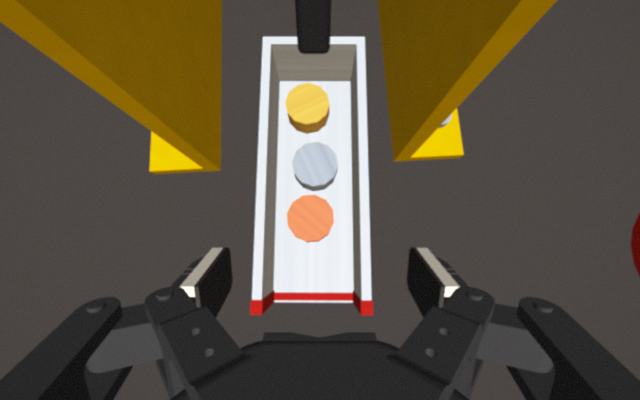

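```bash
python3 - <<'E'
from h import *
a=np.radians(10);d=yv(79.4)
z=d*np.sin(a)-np.array([0,0,np.cos(a)])
g=np.array([.5143,.2447,.025])
plan(cur(),pose(g-.054*z,toolR(z,yv(-10.6))),0,3)
E
```

```text
rows 3 [0.216, 0.017, -0.007, -0.006, -0.589, -0.004] 0
```

>>> {"method": "servo_tool", "body": {
  "motion": [0.22, 0.02, 0, 0, -0.59, 0, 0, 0.22, 0.02, 0, 0, -0.59, 0, 0, 0.22, 0.02, 0, 0, -0.59, 0, 0, 0, 0, 0, 0, 0, 0, 0]
}}

```text
t: 8.57
eef_pos: [0.5134, 0.2385, 0.0797]
tool_rot: [-0.056, 0.765, 0.638, 0.068]
contact_force: [0.1, 0.0, 0.2]
gripper_width: 1.0
grasp_force: 0.0
```

>>> {"method": "servo_tool", "body": {
  "motion": [0, 0, 0, 0, 0, 0, 1, 0, 0, 0, 0, 0, 0, 1, 0, 0, 0, 0, 0, 0, 1, 0, 0, 0, 0, 0, 0, 1],
  "grip_force": 60
}}

```text
t: 9.07
eef_pos: [0.5131, 0.2339, 0.0784]
tool_rot: [-0.057, 0.768, 0.635, 0.066]
contact_force: [-2.0, -1.5, 6.2]
gripper_width: 0.579
grasp_force: 61.8
```

```bash
python3 - <<'E'
from h import *
A=cur();o=bot.get_obs()
print(np.round(A,3).tolist(),np.round(o['q'],2),o['gripper_width'],o['grasp_force'])
d=-yv(82.5)
B=A.copy();B[:3,3]+=d*.145; plan(A,B,1)
E
```

```text
[[0.185, 0.982, 0.029, 0.513], [0.967, -0.187, 0.171, 0.234], [0.173, -0.003, -0.985, 0.078], [0.0, 0.0, 0.0, 1.0]] [-0.3   0.6  -0.22  2.02 -0.04  0.43 -0.63] 0.5792648889470675 61.79052876541391
 rows 8 [-0.891, 0.052, -0.157, -0.0, -0.0, 0.0] 1
```

>>> {"method": "servo_tool", "body": {
  "motion": [-0.45, 0.02, -0.15, 0, 0, 0, 1, -0.89, 0.05, -0.17, 0, 0, 0, 1, -0.89, 0.05, -0.17, 0, 0, 0, 1, -0.89, 0.05, -0.16, 0, 0, 0, 1, -0.89, 0.05, -0.16, 0, 0, 0, 1]
}}

```text
t: 9.7
eef_pos: [0.502, 0.1521, 0.0803]
tool_rot: [-0.056, 0.767, 0.635, 0.066]
contact_force: [-0.1, 0.0, -2.6]
gripper_width: 0.579
grasp_force: 62.0
```

>>> {"method": "servo_tool", "body": {
  "motion": [-0.89, 0.05, -0.16, 0, 0, 0, 1, -0.89, 0.05, -0.16, 0, 0, 0, 1, -0.89, 0.05, -0.16, 0, 0, 0, 1, -0.89, 0.05, -0.16, 0, 0, 0, 1, 0, 0, 0, 0, 0, 0, 1]
}}

```text
t: 10.32
eef_pos: [0.4924, 0.0797, 0.0805]
tool_rot: [-0.056, 0.768, 0.634, 0.066]
contact_force: [-0.3, -0.4, -1.9]
gripper_width: 0.577
grasp_force: 61.9
```

```bash
python3 - <<'E'
from h import *
A=cur();o=bot.get_obs()
print(np.round(A,3).tolist(),np.round(o['q'],2),o['gripper_width'],o['grasp_force'],o['contact_force'],o['torque'])
a=shot('wrist');b=shot('top')[140:300,150:420]
b=cv2.resize(b,(640,380),interpolation=cv2.INTER_CUBIC)
cv2.imwrite('pics/w3.png',cv2.cvtColor(np.vstack([cv2.resize(a,(352,220)),b[:,:352]]) if 0 else np.hstack([cv2.resize(a,(400,250)),cv2.resize(b,(400,250))]),cv2.COLOR_RGB2BGR))
E
```

```text
[[0.187, 0.982, 0.03, 0.492], [0.967, -0.189, 0.17, 0.08], [0.172, -0.003, -0.985, 0.08], [0.0, 0.0, 0.0, 1.0]] [ 0.03  0.54 -0.28  2.14 -0.04  0.41 -0.37] 0.5770189287021081 61.92490784829715 [-0.30896945 -0.39360895 -1.88880447] [-0.36489829  0.04686378  0.02799662]
```

View pics/w3.png

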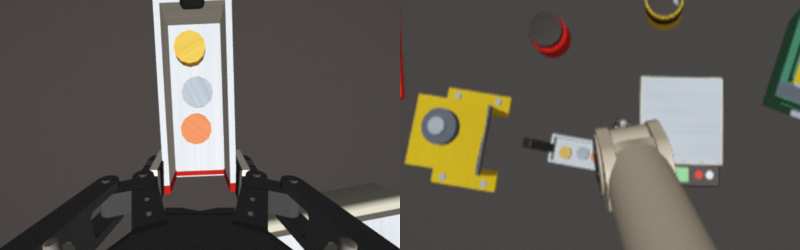

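```bash
cat > kin.py <<'E'
from h import *
from scipy.optimize import least_squares
import itertools
def fk(q,s,p):
    # p: h,L1,L2,L3,o1,o7,e (elbow offset x),
    M=np.eye(4);Rz=lambda a:pose([0,0,0],R.from_euler('z',a).as_matrix());Ry=lambda a:pose([0,0,0],R.from_euler('y',a).as_matrix())
    T=lambda x,z:pose([x,0,z],np.eye(3))
    return Rz(s[0]*q[0]+p[4])@T(0,p[0])@Ry(s[1]*q[1])@Rz(s[2]*q[2])@T(p[6],p[1])@Ry(s[3]*q[3])@T(-p[7],0)@Rz(s[4]*q[4])@T(0,p[2])@Ry(s[5]*q[5])@T(p[8],0)@Rz(s[6]*q[6]+p[5])@T(0,p[3])
E
cat > fitkin.py <<'E'
from kin import *
o=bot.get_obs()
D=[([1.1339,.4778,.0223,1.5565,-.0115,1.1093,-.0831],[.2178,-.6384,.3029],[-.0009,.9865,.1637,-.0002]),
([.35,.45,-.72,2.07,-.2,.55,-.24],[.4964,.1602,.1937],[-.143,.728,.651,.16]),
([.1,.67,-.58,2.09,-.14,.25,-.38],[.509,.2241,.0727],[-.141,.751,.623,.166]),
([-.3,.6,-.22,2.02,-.04,.43,-.63],[.5131,.2339,.0784],[-.057,.768,.635,.066]),
(o['q'],o['eef_pos'],o['tool_rot'])]
best=[]
for s in itertools.product([1,-1],repeat=7):
    if s[1]<0: continue
    def f(p):
        r=[]
        for q,x,w in D:
            M=fk(q,s,p);r+=list((M[:3,3]-x)*2)+list((M[:3,:3]-rot(w).as_matrix()).ravel()*.5)
        return np.array(r)
    for o1 in (0,2.,4.):
      for o7 in (0,2,4):
        z=least_squares(f,[.36,.42,.4,.2,o1,o7,0,0,0],max_nfev=30,bounds=([0,.1,.1,0,-9,-9,-.15,-.15,-.15],[.6,.7,.7,.5,9,9,.15,.15,.15]));best.append((z.cost,s,z.x.round(4).tolist()))
best.sort(key=lambda b:b[0])
for b in best[:4]: print(b)
import json; json.dump(best[0],open('kin.json','w'))
E
time timeout 500 python3 fitkin.py
```

```text
(np.float64(0.0014445369235660266), (-1, 1, -1, 1, -1, 1, -1), [0.2256, 0.6066, 0.4952, 0.2346, 6.1955, 1.4891, -0.0216, -0.0167, 0.0205])
(np.float64(0.001444536923566027), (-1, 1, -1, 1, -1, 1, -1), [0.2256, 0.6066, 0.4952, 0.2346, -0.0877, 1.4891, -0.0216, -0.0167, 0.0205])
(np.float64(0.0014445369235660272), (-1, 1, -1, 1, -1, 1, -1), [0.2256, 0.6066, 0.4952, 0.2346, 6.1955, 1.4891, -0.0216, -0.0167, 0.0205])
(np.float64(0.0014445369235660285), (-1, 1, -1, 1, -1, 1, -1), [0.2256, 0.6066, 0.4952, 0.2346, -0.0877, -4.7941, -0.0216, -0.0167, 0.0205])
real	1m34.071s
user	1m34.419s
sys	0m0.085s
```

```bash
cat > ik.py <<'E'
from kin import *
_,S,PK=json.load(open('kin.json'))
lo=np.array([-2.96,-.34,-1.41,.24,-1.37,.17,-2.96])+.1;hi=np.array([2.96,2.1,1.46,2.44,4.51,1.92,2.96])-.1
def ik(M,q0):
    def f(q):
        F=fk(q,S,PK);return np.r_[(F[:3,3]-M[:3,3])*10,R.from_matrix(F[:3,:3].T@M[:3,:3]).as_rotvec()*3,.01*(q-q0)]
    best=None
    for k in range(4):
        s=least_squares(f,np.clip(q0+np.random.RandomState(k).randn(7)*.3*(k>0),lo+.01,hi-.01),bounds=(lo,hi))
        if best is None or s.cost<best.cost: best=s
    r=f(best.x);return best.x,np.linalg.norm(r[:3])*100,np.degrees(np.linalg.norm(r[3:6])/3)
def scoopT(org,yaw,tip):
    "tip: nose-down angle deg"
    return pose(org,(R.from_euler('z',yaw,degrees=True)*R.from_euler('y',tip,degrees=True)).as_matrix())
def handle(sc,flip):
    zl=np.array([.5,0,-.866]);yl=np.array([0,1 if flip else -1,0.]);Rl=toolR(zl,yl)   # flip False: tool x ~ scoop +x
    return sc@pose(np.array([-.0875,0,.067])-.054*zl,Rl)
def nosegrip(sc): return None
SCALE=np.array([.562,-.041,.04]);HY=-18.8;HOP=np.array([.6585,-.2977,0])
SILL=HOP+yv(HY)*-.057+[0,0,.13]
def dump(tip,past=.045,lift=.002):
    sc=scoopT([0,0,0],HY,tip);p=SILL+[0,0,lift]-sc[:3,:3]@[.065-past,0,0];sc[:3,3]=p;return sc
if __name__=='__main__':
    q=bot.get_obs()['q']; qs=q
    for fl in (0,1):
        for yaw in (-20,-60,-100,-140,180,20,60,100):
            x,e,a=ik(handle(scoopT(SCALE,yaw,0),fl),q);print('scale',fl,yaw,round(e,1),round(a,1),x.round(2))
        for t in (0,15,30,45,55,60):
            x,e,a=ik(handle(dump(t),fl),q);print('dump',fl,t,round(e,1),round(a,1),x.round(2))
E
python3 ik.py
```

```text
scale 0 -20 17.2 3.3 [-1.01  0.48  1.09  2.34 -1.2   0.27 -0.85]
scale 0 -60 0.0 0.0 [-1.28  0.84  1.29  2.13 -0.65  0.55 -2.29]
scale 0 -100 0.0 0.0 [-0.02  0.68 -0.56  1.81  0.82  1.24  1.96]
scale 0 -140 0.0 0.0 [ 0.09  0.82 -0.54  1.53  0.58  1.45  1.63]
scale 0 180 0.0 0.0 [ 0.26  0.88 -0.55  1.4   0.34  1.5   1.23]
scale 0 20 7.4 1.5 [ 0.52  0.33 -0.26  2.34 -1.2   0.27  0.21]
scale 0 60 0.0 0.0 [ 0.87  0.55 -0.6   2.06 -0.4   0.6   0.16]
scale 0 100 0.0 0.0 [ 0.69  0.72 -0.55  1.73 -0.13  1.03  0.48]
dump 0 0 0.0 0.0 [ 0.3   0.2   0.15  2.17 -0.47  0.28 -1.03]
dump 0 15 0.0 0.0 [ 0.19  0.27  0.24  1.94 -0.17  0.68 -1.36]
dump 0 30 0.0 0.0 [ 0.18  0.39  0.24  1.71 -0.11  1.05 -1.44]
dump 0 45 0.0 0.0 [ 0.19  0.55  0.24  1.48 -0.08  1.39 -1.46]
dump 0 55 0.0 0.0 [ 0.19  0.66  0.24  1.32 -0.07  1.6  -1.46]
dump 0 60 0.0 0.0 [ 0.2   0.72  0.25  1.25 -0.07  1.71 -1.46]
scale 1 -20 17.2 3.3 [-0.23  0.3  -0.02  2.34  1.2   0.27 -0.17]
scale 1 -60 0.0 0.0 [-0.46  0.45  0.01  2.14  0.9   0.68 -0.68]
scale 1 -100 0.0 0.0 [-0.46  0.62  0.09  1.8   0.48  1.03 -0.87]
scale 1 -140 0.0 0.0 [-0.32  0.76  0.15  1.52  0.19  1.31 -1.15]
scale 1 180 0.0 0.0 [-0.13  0.82  0.17  1.4  -0.07  1.45 -1.52]
scale 1 20 7.4 1.4 [ 1.1   0.56 -1.18  2.34  1.2   0.27  0.91]
scale 1 60 0.0 0.0 [ 0.26  0.49  0.22  2.07 -0.91  0.84 -2.49]
scale 1 100 0.0 0.0 [ 0.19  0.66  0.22  1.74 -0.59  1.18 -2.22]
dump 1 0 0.0 0.0 [ 1.05  0.26 -0.78  2.17  0.5   0.29  1.13]
dump 1 15 0.0 0.0 [ 0.8   0.3  -0.53  1.94  0.21  0.69  1.42]
dump 1 30 0.0 0.0 [ 0.7   0.42 -0.48  1.71  0.22  1.06  1.4 ]
dump 1 45 0.0 0.0 [ 0.64  0.58 -0.48  1.48  0.24  1.41  1.37]
dump 1 55 0.0 0.0 [ 0.6   0.69 -0.48  1.32  0.26  1.63  1.35]
dump 1 60 0.0 0.0 [ 0.58  0.75 -0.49  1.25  0.27  1.74  1.34]
```

>>> {"method": "servo_tool", "body": {
  "motion": [0.08, 0, -0.4, 0, 0, 0, 1, 0.15, 0, -0.86, 0, 0, 0, 1, 0.15, 0, -0.86, 0, 0, 0, 1, 0.15, 0, -0.86, 0, 0, 0, 1, 0.08, 0, -0.4, 0, 0, 0, 1]
}}

```text
t: 11.05
eef_pos: [0.4935, 0.0837, 0.1507]
tool_rot: [-0.056, 0.766, 0.636, 0.067]
contact_force: [-0.0, 0.4, -1.4]
gripper_width: 0.576
grasp_force: 62.2
```

```bash
python3 - <<'E'
from ik import *
np.set_printoptions(precision=4,suppress=True)
A=cur();o=bot.get_obs();print(A[:3,3],o['gripper_width'],o['contact_force'])
g=A[:3,3]+.054*A[:3,2];org=g+.047*yv(79.1);print('org',org)
B=A.copy();B[:2,3]+=SCALE[:2]-org[:2];B[2,3]=.135;plan(A,B,1)
shot('top');[print(n,[(np.round(b['uv'],1).tolist(),round(b['p'],2)) for b in bot.boxes_of('top',n)[:2]]) for n in ('scoop','scoop_handle','scale')]
E
```

```text
[0.4935 0.0837 0.1507] 0.5762745391588046 [-0.0236  0.3867 -1.4496]
org [0.5041 0.1391 0.0976]
 rows 9 [-0.925, 0.5, -0.075, 0.0, -0.0, 0.0] 1
scoop [([252.2, 231.5], 0.71)]
scoop_handle [([254.4, 233.3], 0.83)]
scale [([347.2, 218.0], 0.86)]
```

>>> {"method": "servo_tool", "body": {
  "motion": [-0.5, 0.3, -0.15, 0, 0, 0, 1, -0.93, 0.5, -0.15, 0, 0, 0, 1, -0.93, 0.5, -0.15, 0, 0, 0, 1, -0.93, 0.5, -0.1, 0, 0, 0, 1, -0.93, 0.5, -0.05, 0, 0, 0, 1]
}}

```text
t: 11.88
eef_pos: [0.5226, -0.0112, 0.1459]
tool_rot: [-0.056, 0.767, 0.635, 0.066]
contact_force: [-0.6, 0.4, -2.1]
gripper_width: 0.576
grasp_force: 62.2
```

>>> {"method": "servo_tool", "body": {
  "motion": [-0.93, 0.5, -0.05, 0, 0, 0, 1, -0.93, 0.5, -0.05, 0, 0, 0, 1, -0.93, 0.5, -0.05, 0, 0, 0, 1, -0.93, 0.5, 0, 0, 0, 0, 1, -0.4, 0.2, 0, 0, 0, 0, 1]
}}

```text
t: 12.5
eef_pos: [0.5509, -0.0997, 0.1347]
tool_rot: [-0.056, 0.768, 0.635, 0.066]
contact_force: [-0.2, 0.3, -1.8]
gripper_width: 0.58
grasp_force: 62.2
```

>>> {"method": "servo_tool", "body": {
  "motion": [0, 0, 0, 0, 0, 0, 1, 0, 0, 0, 0, 0, 0, 1]
}}

```text
t: 12.75
eef_pos: [0.5504, -0.0968, 0.1351]
tool_rot: [-0.057, 0.767, 0.636, 0.066]
contact_force: [0.1, 0.3, -1.9]
gripper_width: 0.578
grasp_force: 62.1
```

```bash
python3 - <<'E'
from ik import *
np.set_printoptions(precision=4,suppress=True)
A=cur();o=bot.get_obs();print(A,o['gripper_width'],o['contact_force'])
g=A[:3,3]+.054*A[:3,2];org=g+.047*yv(79.1);print('org',org)
B=A.copy();B[:2,3]+=SCALE[:2]-org[:2];B[2,3]=.121;plan(A,B,1)
a=shot('wrist');b=shot('side')[130:330,200:400];c=shot('top')[150:300,200:400]
f=lambda i,w,h:cv2.resize(i,(w,h),interpolation=cv2.INTER_CUBIC)
cv2.imwrite('pics/w4.png',cv2.cvtColor(np.vstack([f(a,480,300),np.hstack([f(b,240,240),f(c,240,240)])]),cv2.COLOR_RGB2BGR))
E
```

```text
[[ 0.1817  0.9829  0.0298  0.5504]
 [ 0.9679 -0.1841  0.1714 -0.0968]
 [ 0.174  -0.0023 -0.9848  0.1351]
 [ 0.      0.      0.      1.    ]] 0.5781662526560251 [ 0.13    0.3161 -1.8886]
org [ 0.5609 -0.0414  0.0819]
 rows 1 [-0.092, 0.054, 0.701, -0.0, -0.0, 0.0] 1
```

View pics/w4.png

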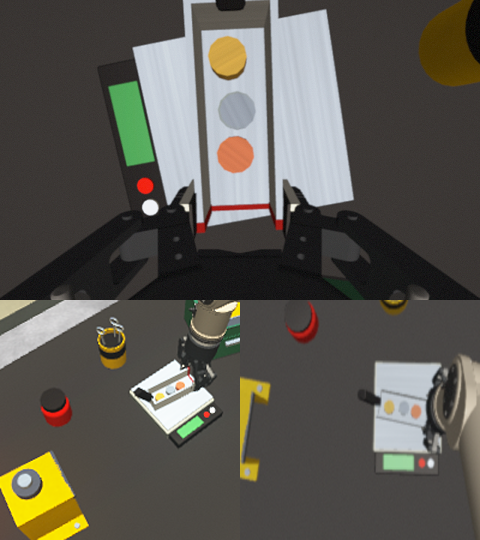

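```bash
python3 - <<'E'
from h import *
for uv,z in [((470.7,266.7),.04),((436,13.3),.04),((177,64),.04),((262,307),.093),((388,307),.093),((253,3),.093),((365,0),.093)]: print(uv,np.round(atz('wrist',uv,z),4))
E
```

```text
(470.7, 266.7) [ 0.642  -0.1166  0.04  ]
(436, 13.3) [0.643  0.0334 0.04  ]
(177, 64) [0.4919 0.0335 0.04  ]
(262, 307) [ 0.526  -0.0959  0.093 ]
(388, 307) [ 0.5799 -0.106   0.093 ]
(253, 3) [0.5477 0.0274 0.093 ]
(365, 0) [0.5916 0.0203 0.093 ]
```

>>> {"method": "servo_tool", "body": {
  "motion": [-0.05, 0, 0.35, 0, 0, 0, 1, -0.05, 0, 0.35, 0, 0, 0, 1, 0, 0, 0, 0, 0, 0, 1]
}}

```text
t: 13.28
eef_pos: [0.55, -0.0972, 0.12]
tool_rot: [-0.057, 0.767, 0.636, 0.066]
contact_force: [-1.4, -0.2, -1.4]
gripper_width: 0.576
grasp_force: 62.2
```

>>> {"method": "servo_tool", "body": {
  "motion": [0, 0, 0.1, 0, 0, 0, 1, 0, 0, 0, 0, 0, 0, 1]
}}

```text
t: 13.52
eef_pos: [0.5508, -0.097, 0.119]
tool_rot: [-0.056, 0.767, 0.636, 0.066]
contact_force: [0.6, 0.2, -2.4]
gripper_width: 0.585
grasp_force: 62.0
```

>>> {"method": "servo_tool", "body": {
  "motion": [0, 0, 0.06, 0, 0, 0, 1, 0, 0, 0, 0, 0, 0, 1]
}}

```text
t: 13.78
eef_pos: [0.5509, -0.097, 0.1185]
tool_rot: [-0.056, 0.767, 0.636, 0.066]
contact_force: [-0.7, -1.0, 5.1]
gripper_width: 0.58
grasp_force: 63.0
```

>>> {"method": "servo_tool", "body": {
  "motion": [0, 0, 0, 0, 0, 0, 0, 0, 0, 0, 0, 0, 0, 0, 0, 0, 0, 0, 0, 0, 0, 0, 0, 0, 0, 0, 0, 0, 0, 0, -0.3, 0, 0, 0, 0]
}}

```text
t: 14.4
eef_pos: [0.5502, -0.0978, 0.1235]
tool_rot: [-0.057, 0.767, 0.636, 0.066]
contact_force: [0.2, -0.5, -0.3]
gripper_width: 0.999
grasp_force: 0.0
```

>>> {"method": "servo_tool", "body": {
  "motion": [0, 0, -0.9, 0, 0, 0, 0, 0, 0, -0.9, 0, 0, 0, 0, 0, 0, -0.9, 0, 0, 0, 0, 0, 0, -0.9, 0, 0, 0, 0, 0, 0, -0.9, 0, 0, 0, 0]
}}

```text
t: 15.02
eef_pos: [0.5478, -0.1135, 0.2138]
tool_rot: [-0.056, 0.767, 0.636, 0.067]
contact_force: [0.7, -1.0, -0.2]
gripper_width: 0.999
grasp_force: 0.0
```

```bash
python3 - <<'E'
from h import *
a=shot('wrist','w5')
A=cur();print(A[:3,3])
for n in ['scoop_handle','scoop','slug0']:
    print(n,[(np.round(b['uv'],1).tolist(),round(b['p'],2)) for b in bot.boxes_of('wrist',n)[:4]])
E
```

```text
[ 0.54887643 -0.11419678  0.21598597]
scoop_handle [([315.2, 121.8], 0.85), ([309.2, 94.4], 0.16)]
scoop [([313.8, 122.3], 0.92)]
slug0 [([311.9, 94.7], 0.74), ([318.0, 138.3], 0.64)]
```

View pics/w5.png

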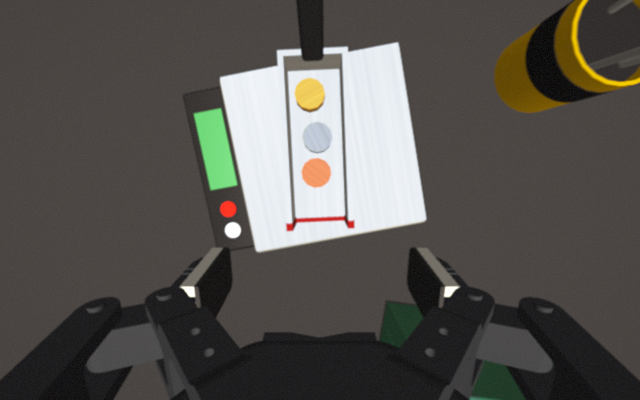

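```bash
cat > st.py <<'E'
from ik import *
np.set_printoptions(precision=4,suppress=True)
E
python3 - <<'E'
from st import *
W=lambda uv,z:atz('wrist',uv,z)
pc=[W(u,.04) for u in [(221,77),(398,43),(425,220),(257,251)]];print('pan',np.mean(pc,0),pc)
nl,nr,rl,rr=[W(u,.076) for u in [(287,229),(354,226),(277.5,51),(348,47.5)]]
n=(nl+nr)/2;r=(rl+rr)/2;d=n-r;print('nose',n,'rear',r,'len',np.linalg.norm(d),'w',np.linalg.norm(nl-nr),np.linalg.norm(rl-rr),'yaw',np.degrees(np.arctan2(d[1],d[0])),'org',(n+r)/2)
yaw=np.degrees(np.arctan2(d[1],d[0]));org=(n+r)/2;org[2]=.04
sc=scoopT(org,yaw,0);G=handle(sc,1);P=G@pose([0,0,-.09],np.eye(3));A=cur()
v=plan(A,P,0);print('P',P[:3,3],'G',G[:3,3])
L=np.real(logm(np.linalg.inv(A)@P))
for k in (.25,.5,.75):print(k,(A@expm(L*k))[:3,3])
print(ik(G,bot.get_obs()['q']),ik(P,bot.get_obs()['q']))
json.dump([org.tolist(),yaw],open('sc.json','w'))
E
```

```text
pan [ 0.5671 -0.0414  0.04  ] [array([0.4929, 0.0339, 0.04  ]), array([0.642 , 0.0332, 0.04  ]), array([ 0.6412, -0.1165,  0.04  ]), array([ 0.4921, -0.1164,  0.04  ])]
nose [ 0.5519 -0.0996  0.076 ] rear [0.5702 0.027  0.076 ] len 0.1278955156497871 w 0.050094507824097544 0.04997631594374719 yaw -98.21324316374195 org [ 0.561  -0.0363  0.076 ]
 rows 12 [0.988, -0.014, -0.227, -0.005, -0.388, -0.024] 0
P [0.5838 0.1215 0.2317] G [0.5774 0.077  0.1538]
0.25 [ 0.5574 -0.0569  0.2329]
0.5 [0.5668 0.0022 0.2431]
0.75 [0.5757 0.0623 0.2427]
(array([-0.4199,  0.6125,  0.0135,  1.8142,  0.5372,  1.0359, -0.8988]), np.float64(0.0023034190699229135), np.float64(0.0013001979133810213)) (array([-0.406 ,  0.5431, -0.0926,  1.7221,  0.5229,  1.2228, -0.8977]), np.float64(0.0022316859170788397), np.float64(0.0011485903429298734))
```

>>> {"method": "servo_tool", "body": {
  "motion": [0.5, 0, -0.12, 0, -0.2, -0.01, 0, 0.99, -0.01, -0.23, 0, -0.39, -0.02, 0, 0.99, -0.01, -0.23, 0, -0.39, -0.02, 0, 0.99, -0.01, -0.23, 0, -0.39, -0.02, 0, 0.99, -0.01, -0.23, 0, -0.39, -0.02, 0]
}}

```text
t: 15.85
eef_pos: [0.5624, -0.0264, 0.2385]
tool_rot: [0.029, 0.765, 0.643, -0.036]
contact_force: [-0.0, -0.3, -0.8]
gripper_width: 1.0
grasp_force: 0.0
```

>>> {"method": "servo_tool", "body": {
  "motion": [0.99, -0.01, -0.23, 0, -0.39, -0.02, 0, 0.99, -0.01, -0.23, 0, -0.39, -0.02, 0, 0.99, -0.01, -0.23, 0, -0.39, -0.02, 0, 0.99, -0.01, -0.23, 0, -0.39, -0.02, 0, 0.99, -0.01, -0.23, 0, -0.39, -0.02, 0]
}}

```text
t: 16.48
eef_pos: [0.5783, 0.0736, 0.2404]
tool_rot: [0.122, 0.746, 0.638, -0.147]
contact_force: [0.3, -0.6, -0.9]
gripper_width: 0.999
grasp_force: 0.0
```

>>> {"method": "servo_tool", "body": {
  "motion": [0.99, -0.01, -0.23, 0, -0.39, -0.02, 0, 0.99, -0.01, -0.23, 0, -0.39, -0.02, 0, 0.5, 0, -0.1, 0, -0.2, -0.02, 0, 0, 0, 0, 0, 0, 0, 0]
}}

```text
t: 16.98
eef_pos: [0.5854, 0.1228, 0.2298]
tool_rot: [0.167, 0.73, 0.631, -0.202]
contact_force: [-0.0, -0.3, 0.4]
gripper_width: 0.997
grasp_force: 0.0
```

```bash
python3 - <<'E'
from st import *
org,yaw=json.load(open('sc.json'))
sc=scoopT(org,yaw,0);G=handle(sc,1);A=cur();print(A,bot.get_obs()['q'])
P=G@pose([0,0,-.04],np.eye(3));plan(A,P,0);plan(P,G,0)
h=lambda p:(sc@np.r_[p,1])[:3]
shot('wrist','w6')
print('pred bar axis base/top px',proj('wrist',[h([-.065,0,.028]),h([-.099,0,.087]),h([-.065,.025,.036]),h([-.065,-.025,.036]),h([.065,.025,.036])]))
print([(b['uv'],b['p']) for b in bot.boxes_of('wrist','scoop_handle')[:2]])
E
```

```text
[[ 0.1223  0.9889 -0.0841  0.5854]
 [ 0.8543 -0.148  -0.4982  0.1228]
 [-0.5051 -0.0109 -0.863   0.2298]
 [ 0.      0.      0.      1.    ]] [-0.3832  0.5614 -0.142   1.6881  0.4982  1.2941 -0.8985]
 rows 3 [-0.034, -0.017, 0.818, -0.027, 0.013, 0.002] 0
 rows 3 [0.0, -0.0, 0.667, 0.0, 0.0, 0.0] 0
pred bar axis base/top px [[318.8503 196.9396]
 [317.4712 222.5237]
 [347.006  203.3797]
 [290.5574 203.2342]
 [340.4599 278.495 ]]
[([315.4, 215.0], 0.79)]
```

View pics/w6.png

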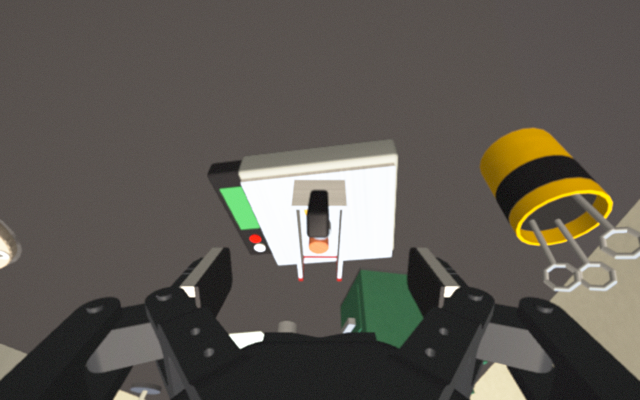

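>>> {"method": "servo_tool", "body": {
  "motion": [-0.03, -0.02, 0.82, -0.03, 0.01, 0, 0, -0.03, -0.02, 0.82, -0.03, 0.01, 0, 0, -0.03, -0.02, 0.82, -0.03, 0.01, 0, 0, 0, 0, 0.67, 0, 0, 0, 0, 0, 0, 0.67, 0, 0, 0, 0]
}}

```text
t: 17.7
eef_pos: [0.5786, 0.0823, 0.1653]
tool_rot: [0.171, 0.73, 0.632, -0.195]
contact_force: [-0.1, -0.7, 0.0]
gripper_width: 1.0
grasp_force: 0.0
```

>>> {"method": "servo_tool", "body": {
  "motion": [0, 0, 0.67, 0, 0, 0, 0, 0, 0, 0, 0, 0, 0, 0]
}}

```text
t: 17.95
eef_pos: [0.5773, 0.0753, 0.1536]
tool_rot: [0.17, 0.73, 0.632, -0.196]
contact_force: [-0.1, -1.2, -0.0]
gripper_width: 1.0
grasp_force: 0.0
```

```bash
python3 - <<'E'
from st import *
org,yaw=json.load(open('sc.json'))
sc=scoopT(org,yaw,0);G=handle(sc,1);A=cur();print(A[:3,3]-G[:3,3])
plan(A,G,0,1)
E
```

```text
[-0.0001 -0.0017 -0.0002]
 rows 1 [0.071, -0.007, -0.051, 0.003, 0.016, -0.01] 0
```

>>> {"method": "servo_tool", "body": {
  "motion": [0.07, 0, -0.05, 0, 0.02, 0, 0.5, 0, 0, 0, 0, 0, 0, 1, 0, 0, 0, 0, 0, 0, 1, 0, 0, 0, 0, 0, 0, 1, 0, 0, 0, 0, 0, 0, 1],
  "grip_force": 100
}}

```text
t: 18.58
eef_pos: [0.5781, 0.0781, 0.1551]
tool_rot: [0.17, 0.731, 0.632, -0.194]
contact_force: [-1.2, 0.2, 3.6]
gripper_width: 0.175
grasp_force: 97.6
```

>>> {"method": "servo_tool", "body": {
  "motion": [0, 0, 0, 0, 0, 0, 1, 0, 0, 0, 0, 0, 0, 1]
}}

```text
t: 18.82
eef_pos: [0.5781, 0.0781, 0.1552]
tool_rot: [0.17, 0.731, 0.632, -0.194]
contact_force: [-1.2, 1.2, 4.4]
gripper_width: 0.172
grasp_force: 97.8
```

```bash
python3 - <<'E'
from st import *
org,yaw=json.load(open('sc.json'))
sc=scoopT(org,yaw,0);G=handle(sc,1);A=cur();print(A[:3,3]-G[:3,3],bot.get_obs()['gripper_width'])
np.save('T_ts.npy',np.linalg.inv(A)@sc)   # scoop in tool
B=A.copy();B[2,3]+=.15;plan(A,B,1)
E
```

```text
[0.0007 0.0011 0.0014] 0.17152463649177446
 rows 7 [-0.534, 0.003, -0.929, -0.0, -0.0, 0.0] 1
```

>>> {"method": "servo_tool", "body": {
  "motion": [-0.13, 0, -0.23, 0, 0, 0, 1, -0.27, 0, -0.46, 0, 0, 0, 1, -0.53, 0, -0.93, 0, 0, 0, 1, -0.53, 0, -0.93, 0, 0, 0, 1, -0.53, 0, -0.93, 0, 0, 0, 1]
}}

```text
t: 19.45
eef_pos: [0.5781, 0.0781, 0.2371]
tool_rot: [0.17, 0.731, 0.632, -0.193]
contact_force: [-0.5, -0.1, -2.2]
gripper_width: 0.177
grasp_force: 97.4
```

>>> {"method": "servo_tool", "body": {
  "motion": [-0.53, 0, -0.93, 0, 0, 0, 1, -0.53, 0, -0.93, 0, 0, 0, 1, -0.53, 0, -0.93, 0, 0, 0, 1, -0.27, 0, -0.46, 0, 0, 0, 1, 0, 0, 0, 0, 0, 0, 1]
}}

```text
t: 20.08
eef_pos: [0.5779, 0.0783, 0.3105]
tool_rot: [0.17, 0.731, 0.632, -0.193]
contact_force: [-0.9, -0.1, -2.9]
gripper_width: 0.177
grasp_force: 97.4
```

```bash
python3 - <<'E'
from st import *
for cam,c in [('top',(438,180)),('side',(388,132))]:
    im=cv2.imread(f'pics/{cam}0.png');hsv=cv2.cvtColor(im,cv2.COLOR_BGR2HSV)
    m=cv2.inRange(hsv,(20,120,100),(35,255,255));n,l=cv2.connectedComponents(m);m=(l==l[c[1],c[0]]).astype(np.uint8)
    k=max(cv2.findContours(m,0,2)[0],key=cv2.contourArea);ap=cv2.approxPolyDP(k,3,True)[:,0]
    print(cam,m.sum(),[(p.tolist(),atz(cam,p,.13)[:2].round(4).tolist()) for p in ap])
    g=cv2.inRange(hsv,(50,60,20),(90,255,255));n,l,s,_=cv2.connectedComponentsWithStats(g)
    w=np.zeros_like(g)
    for i in range(1,n):
        if s[i,4]>60 and abs(s[i,0]+s[i,2]/2-c[0])<60 and abs(s[i,1]+s[i,3]/2-c[1])<60:w[l==i]=1
    w|=m;K=cv2.morphologyEx(w,cv2.MORPH_CLOSE,np.ones((25,25)))
    k=max(cv2.findContours(K,0,2)[0],key=cv2.contourArea);ap=cv2.approxPolyDP(cv2.convexHull(k),2.5,True)[:,0];print('hull',ap.tolist())
A=cur();o=bot.get_obs();print(A,o['contact_force'],o['torque'],o['gripper_width'])
E
```

```text
top 1395 [([427, 157], [0.718, -0.2667]), ([415, 192], [0.6242, -0.2338]), ([450, 204], [0.5947, -0.3235]), ([461, 169], [0.6875, -0.3548])]
hull [[423, 141], [473, 159], [458, 209], [450, 220], [439, 222], [395, 206], [412, 155]]
side 612 [([392, 119], [0.6858, -0.3541]), ([370, 125], [0.7112, -0.2779]), ([379, 148], [0.6201, -0.2326]), ([405, 140], [0.5928, -0.3207])]
hull [[394, 108], [416, 144], [408, 170], [372, 180], [354, 146], [355, 122], [363, 116]]
[[ 0.1261  0.9897 -0.0679  0.5779]
 [ 0.8582 -0.1431 -0.493   0.0783]
 [-0.4977  0.0039 -0.8674  0.3105]
 [ 0.      0.      0.      1.    ]] [-0.8582 -0.1162 -2.9404] [ 0.9125 -0.103  -0.0116] 0.1772246413967071
```

```bash
sed -i "s/^SILL=.*/SILL=np.array([.607,-.2775,.13])/; s/HY=-18.8/HY=-18.5/" ik.py; cat >> st.py <<'E'
import os
if os.path.exists('T_ts.npy'): Tst=np.linalg.inv(np.load('T_ts.npy')); Tts=np.load('T_ts.npy')
def scp(A): return A@Tts
E
python3 - <<'E'
from st import *
A=cur();q=bot.get_obs()['q']
P0=dump(15,-.03,.06)@Tst;P1=dump(20,.04,.03)@Tst
print(P0[:3,3],P1[:3,3]);
L=np.real(logm(np.linalg.inv(A)@P0))
plan(A,P0,1)
for k in (0,.25,.5,.75,1):
    s=scp(A@expm(L*k));print(k,'nose',(s@[.065,0,0,1])[:3],'org',s[:3,3],'down',np.degrees(np.arcsin(-s[2,0])),'roll',np.degrees(np.arcsin(s[2,1])),(A@expm(L*k))[:3,3])
for M in (P0,P1,dump(20)@Tst,dump(40)@Tst,dump(58)@Tst):
    x,e,a=ik(M,q);print(x.round(2),round(e,1),round(a,1))
plan(P0,P1,1)
E
```

```text
[ 0.4425 -0.2219  0.3558] [ 0.5192 -0.2476  0.3163]
 rows 15 [-0.707, -0.962, 0.163, -0.235, 0.099, -0.573] 1
0 nose [ 0.5517 -0.1003  0.1952] org [ 0.561  -0.036   0.1953] down 0.04158465239771034 roll 0.056791168658254676 [0.5779 0.0783 0.3105]
0.25 nose [ 0.5356 -0.1432  0.2   ] org [ 0.5227 -0.0797  0.204 ] down 3.53151559552659 roll -1.9709725756651257 [0.5054 0.0274 0.326 ]
0.5 nose [ 0.5352 -0.1893  0.2023] org [ 0.5018 -0.1342  0.2108] down 7.502143736557142 roll -2.6868395984634996 [ 0.4551 -0.0459  0.3399]
0.75 nose [ 0.5505 -0.2327  0.2017] org [ 0.5009 -0.1928  0.2146] down 11.485562779564303 roll -2.0012515969583173 [ 0.4333 -0.1326  0.3504]
1 nose [ 0.5795 -0.2683  0.1978] org [ 0.52   -0.2484  0.2146] down 14.999999999999986 roll -3.569144843051516e-15 [ 0.4425 -0.2219  0.3558]
[ 0.32  0.08  0.09  1.98 -0.07  0.83  1.7 ] 0.0 0.0
[ 0.72  0.29 -0.44  1.84  0.14  0.87  1.47] 0.0 0.0
[ 0.83  0.35 -0.61  1.86  0.26  0.83  1.36] 0.0 0.0
[ 0.73  0.55 -0.61  1.55  0.3   1.32  1.32] 0.0 0.0
[ 0.66  0.76 -0.64  1.27  0.34  1.73  1.27] 0.0 0.0
 rows 4 [-0.874, -0.0, 0.708, 0.0, 0.145, 0.0] 1
```

>>> {"method": "servo_tool", "body": {
  "motion": [-0.35, -0.48, 0.08, -0.12, 0.05, -0.29, 1, -0.71, -0.96, 0.16, -0.24, 0.1, -0.57, 1, -0.71, -0.96, 0.16, -0.24, 0.1, -0.57, 1, -0.71, -0.96, 0.16, -0.24, 0.1, -0.57, 1, -0.71, -0.96, 0.16, -0.24, 0.1, -0.57, 1]
}}

```text
t: 20.7
eef_pos: [0.4916, 0.013, 0.3278]
tool_rot: [0.166, 0.584, 0.781, -0.147]
contact_force: [-0.5, -0.4, -1.5]
gripper_width: 0.17
grasp_force: 97.6
```

>>> {"method": "servo_tool", "body": {
  "motion": [-0.71, -0.96, 0.16, -0.24, 0.1, -0.57, 1, -0.71, -0.96, 0.16, -0.24, 0.1, -0.57, 1, -0.71, -0.96, 0.16, -0.24, 0.1, -0.57, 1, -0.71, -0.96, 0.16, -0.24, 0.1, -0.57, 1, -0.71, -0.96, 0.16, -0.24, 0.1, -0.57, 1]
}}

```text
t: 21.32
eef_pos: [0.438, -0.0925, 0.3448]
tool_rot: [0.153, 0.394, 0.902, -0.087]
contact_force: [0.5, 0.1, -1.6]
gripper_width: 0.177
grasp_force: 97.6
```

>>> {"method": "servo_tool", "body": {
  "motion": [-0.71, -0.96, 0.16, -0.24, 0.1, -0.57, 1, -0.71, -0.96, 0.16, -0.24, 0.1, -0.57, 1, -0.71, -0.96, 0.16, -0.24, 0.1, -0.57, 1, -0.71, -0.96, 0.16, -0.24, 0.1, -0.57, 1, -0.71, -0.96, 0.16, -0.24, 0.1, -0.57, 1]
}}

```text
t: 21.95
eef_pos: [0.4379, -0.2111, 0.3538]
tool_rot: [0.132, 0.181, 0.974, -0.022]
contact_force: [-0.0, 0.0, -2.0]
gripper_width: 0.177
grasp_force: 97.6
```

>>> {"method": "servo_tool", "body": {
  "motion": [-0.35, -0.48, 0.08, -0.12, 0.05, -0.29, 1, 0, 0, 0, 0, 0, 0, 1]
}}

```text
t: 22.2
eef_pos: [0.4416, -0.2229, 0.3541]
tool_rot: [0.129, 0.162, 0.978, -0.016]
contact_force: [0.7, -0.2, -2.0]
gripper_width: 0.173
grasp_force: 97.5
```

```bash
python3 - <<'E'
from st import *
A=cur();o=bot.get_obs();s=scp(A);print(A[:3,3],o['q'],o['gripper_width'],o['contact_force']);print('nose',(s@[.065,0,0,1])[:3],'down',np.degrees(np.arcsin(-s[2,0])),'roll',np.degrees(np.arcsin(s[2,1])))
im=shot('wrist');sd=shot('side')[70:200,300:460];tp=shot('top')[120:250,350:510]
f=lambda i,w,h:cv2.resize(i,(w,h),interpolation=cv2.INTER_CUBIC)
cv2.imwrite('pics/w7.png',cv2.cvtColor(np.vstack([f(im,480,300),np.hstack([f(sd,320,260),f(tp,320,260)])[:, :480] if 0 else np.hstack([f(sd,240,195),f(tp,240,195)])]),cv2.COLOR_RGB2BGR))
for n in ['flap','hopper','slug0']: print(n,[(np.round(b['uv'],1).tolist(),round(b['p'],2)) for b in bot.boxes_of('wrist',n)[:3]])
F=lambda x,y,z=.0:SILL+yv(HY)*x+yv(HY+90)*y+[0,0,z]
print('pred flap corners',proj('wrist',[F(0,.047),F(0,-.047),F(.102,.047),F(.102,-.047)]).tolist())
E
```

```text
[ 0.4416 -0.2229  0.3541] [ 0.1612  0.0125  0.1917  2.0646 -0.0274  0.8039  1.6115] 0.1725272366696516 [ 0.677  -0.2255 -2.0154]
nose [ 0.5791 -0.2686  0.1963] down 14.914487956489744 roll 0.4747262501777859
flap [([316.0, 319.3], 0.69)]
hopper [([358.6, 240.0], 0.62)]
slug0 [([628.6, 189.3], 0.3)]
pred flap corners [[353.7798442364077, 266.32557870226884], [278.2470016452337, 266.97694942245204], [349.5655127020632, 320.1078808465264], [283.43237360555264, 320.7841452795867]]
```

View pics/w7.png

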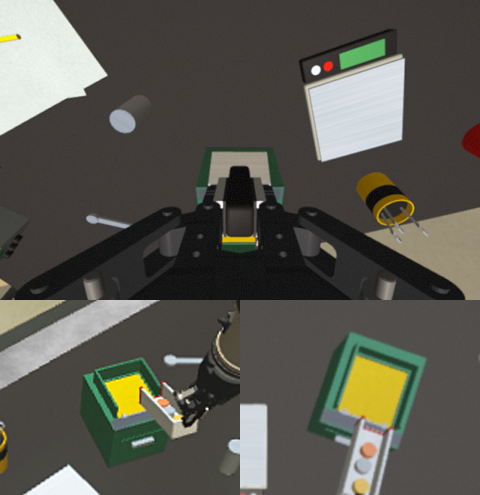

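```bash
python3 - <<'E'
from st import *
A=cur()
P1=dump(20,.045,.03)@Tst;P2=dump(22,.045,.004)@Tst;P3=dump(40,.045,.004)@Tst;P4=dump(58,.045,.003)@Tst
plan(A,P1,1);plan(P1,P2,1);plan(P2,P3,1);plan(P3,P4,1)
E
```

```text
rows 4 [-0.925, -0.011, 0.734, 0.015, 0.151, -0.003] 1
 rows 2 [-0.041, -0.001, 0.59, 0.0, 0.116, 0.0] 1
 rows 3 [-0.892, 0.002, -0.269, 0.001, 0.698, 0.002] 1
 rows 3 [-0.896, 0.002, -0.253, 0.001, 0.698, 0.002] 1
```

>>> {"method": "servo_tool", "body": {
  "motion": [-0.46, 0, 0.37, 0.01, 0.07, 0, 1, -0.93, -0.01, 0.73, 0.01, 0.15, 0, 1, -0.93, -0.01, 0.73, 0.01, 0.15, 0, 1, -0.93, -0.01, 0.73, 0.01, 0.15, 0, 1, -0.46, 0, 0.37, 0.01, 0.08, 0, 1]
}}

```text
t: 23.12
eef_pos: [0.5255, -0.2497, 0.3139]
tool_rot: [0.085, 0.162, 0.983, -0.012]
contact_force: [-0.1, -0.9, -1.7]
gripper_width: 0.18
grasp_force: 97.6
```

>>> {"method": "servo_tool", "body": {
  "motion": [-0.02, 0, 0.3, 0, 0.06, 0, 1, -0.02, 0, 0.3, 0, 0.06, 0, 1, -0.02, 0, 0.3, 0, 0.06, 0, 1, -0.02, 0, 0.3, 0, 0.06, 0, 1, 0, 0, 0, 0, 0, 0, 1]
}}

```text
t: 23.75
eef_pos: [0.5293, -0.2515, 0.2914]
tool_rot: [0.068, 0.162, 0.984, -0.009]
contact_force: [-0.1, -0.1, 0.1]
gripper_width: 0.174
grasp_force: 97.7
```

```bash
python3 - <<'E'
from st import *
A=cur();o=bot.get_obs();s=scp(A);print(o['gripper_width'],o['contact_force'],o['torque']);print('nose',(s@[.065,0,0,1])[:3],'down',np.degrees(np.arcsin(-s[2,0])))
P2=dump(22,.045,.004)@Tst;print('err',(A[:3,3]-P2[:3,3]))
P4=dump(58,.045,.003)@Tst;plan(A,P4,1,8)
E
```

```text
0.17420940001062168 [-0.084  -0.1021  0.0925] [ 0.0695  0.1963 -0.0137]
nose [ 0.6471 -0.2915  0.117 ] down 21.985273477303043
err [ 0.0005 -0.0007 -0.0002]
 rows 8 [-0.662, 0.006, -0.205, 0.003, 0.524, -0.001] 1
```

>>> {"method": "servo_tool", "body": {
  "motion": [-0.66, 0, -0.2, 0, 0.52, 0, 1, -0.66, 0, -0.2, 0, 0.52, 0, 1, -0.66, 0, -0.2, 0, 0.52, 0, 1, -0.66, 0, -0.2, 0, 0.52, 0, 1, -0.66, 0, -0.2, 0, 0.52, 0, 1]
}}

```text
t: 24.38
eef_pos: [0.5928, -0.2732, 0.3112]
tool_rot: [-0.123, 0.161, 0.979, 0.023]
contact_force: [1.7, -0.5, -1.5]
gripper_width: 0.177
grasp_force: 97.9
```

>>> {"method": "servo_tool", "body": {
  "motion": [-0.66, 0, -0.2, 0, 0.52, 0, 1, -0.66, 0, -0.2, 0, 0.52, 0, 1, -0.66, 0, -0.2, 0, 0.52, 0, 1, 0, 0, 0, 0, 0, 0, 1, 0, 0, 0, 0, 0, 0, 1]
}}

```text
t: 25.0
eef_pos: [0.6313, -0.286, 0.3089]
tool_rot: [-0.236, 0.157, 0.958, 0.041]
contact_force: [3.4, -0.5, 0.2]
gripper_width: 0.177
grasp_force: 98.0
```

```bash
python3 - <<'E'
from st import *
A=cur();o=bot.get_obs();s=scp(A);print(o['q'].round(2),o['gripper_width'],o['contact_force'],o['torque']);print('nose',(s@[.065,0,0,1])[:3],'down',np.degrees(np.arcsin(-s[2,0])))
u=np.dot((s@[.065,0,0,1])[:3]-SILL,yv(HY));print('nose x past sill',u, 'underside height at sill',)
P4=dump(58,.045,.003)@Tst;print('err',(A[:3,3]-P4[:3,3]));plan(A,dump(60,.045,0)@Tst,1,2)
for c in('top','side','wrist'):
    shot(c,'d1'+c)
    print(c,[(np.round(b['uv'],1).tolist(),round(b['p'],2)) for b in bot.boxes_of(c,'slug0')[:4]],proj(c,[(s@[x,0,.015,1])[:3] for x in (.04,-.04)]).round(0).tolist())
E
```

```text
[ 0.21  0.74  0.23  1.19 -0.11  1.71  1.68] 0.17696832348769093 [ 3.4163 -0.5316  0.2196] [-0.4215 -1.5073 -0.0247]
nose [ 0.631  -0.2857  0.0947] down 57.562051132372396
nose x past sill 0.025406461163666866 underside height at sill
err [-0.0004 -0.0008 -0.0001]
 rows 2 [-0.182, 0.022, 0.012, 0.012, 0.142, 0.002] 1
top [([435.8, 197.3], 0.62), ([431.0, 166.2], 0.54)] [[434.0, 190.0], [437.0, 202.0]]
side [] [[389.0, 140.0], [398.0, 134.0]]
wrist [] [[318.0, 296.0], [318.0, 242.0]]
```

>>> {"method": "servo_tool", "body": {
  "motion": [-0.2, 0.02, 0, 0, 0.2, 0, 1, -0.2, 0, 0, 0, 0.2, 0, 1, 0, 0, 0, 0, 0, 0, 1, 0, 0, 0, 0, 0, 0, 1]
}}

```text
t: 25.8
eef_pos: [0.6377, -0.2878, 0.3045]
tool_rot: [-0.266, 0.156, 0.95, 0.046]
contact_force: [3.3, -1.8, 0.2]
gripper_width: 0.172
grasp_force: 98.4
```

```bash
python3 - <<'E'
from st import *
A=cur();o=bot.get_obs();s=scp(A);print(o['q'].round(2),o['gripper_width'],o['contact_force'],o['torque']);print('nose',(s@[.065,0,0,1])[:3],'down',np.degrees(np.arcsin(-s[2,0])))
tp=shot('top')[140:240,380:500];sd=shot('side')[90:190,330:450]
f=lambda i:cv2.resize(i,(390,325),interpolation=cv2.INTER_CUBIC)
cv2.imwrite('pics/d2.png',cv2.cvtColor(np.hstack([f(tp),f(sd)]),cv2.COLOR_RGB2BGR))
t0=cv2.imread('pics/top0.png');print([t0[r,c].tolist() for c,r in [(230,234),(210,230),(220,231)]])
for nm,im in (('tp',tp),('sd',sd)):
    h=cv2.cvtColor(im,cv2.COLOR_RGB2HSV);m=cv2.inRange(h,(3,90,120),(17,255,255));print(nm,'copper px',int((m>0).sum()),np.argwhere(m>0)[:6].tolist())
E
```

```text
[ 0.22  0.79  0.23  1.13 -0.12  1.79  1.68] 0.17225106371521048 [ 3.2595 -1.7863  0.1944] [-0.5472 -1.5122 -0.0094]
nose [ 0.6246 -0.2832  0.0907] down 61.18872109461827
[[104, 139, 203], [98, 176, 202], [182, 172, 163]]
tp copper px 46 [[20, 52], [20, 53], [21, 50], [21, 51], [21, 52], [21, 53]]
sd copper px 3 [[50, 49], [51, 49], [53, 50]]
```

View pics/d2.png

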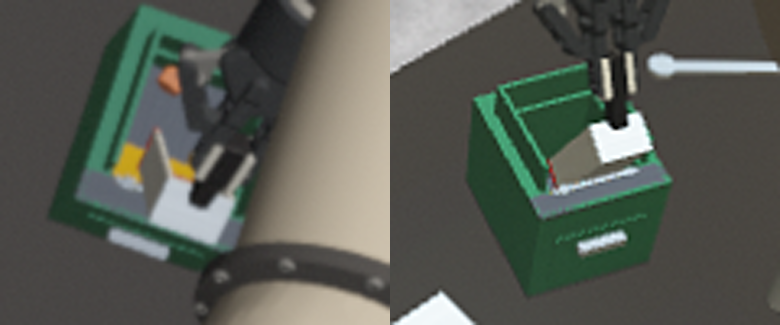

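```bash
python3 - <<'E'
from st import *
A=cur();B=A.copy();B[2,3]-=.003;plan(A,B,1,1)
C=dump(24,.045,.004)@Tst;plan(A,C,1,9)
E
```

```text
rows 1 [-0.078, -0.001, 0.128, 0.0, 0.0, 0.0] 1
 rows 9 [0.583, 0.001, 0.213, 0.002, -0.481, -0.002] 1
```

>>> {"method": "servo_tool", "body": {
  "motion": [-0.08, 0, 0.13, 0, 0, 0, 1, 0, 0, 0, 0, 0, 0, 1]
}}

```text
t: 26.15
eef_pos: [0.638, -0.2878, 0.3028]
tool_rot: [-0.265, 0.156, 0.951, 0.046]
contact_force: [4.7, -2.3, 4.2]
gripper_width: 0.175
grasp_force: 99.1
```

>>> {"method": "servo_tool", "body": {
  "motion": [-0.05, 0, 0.09, 0, 0, 0, 1, 0, 0, 0, 0, 0, 0, 1, 0, 0, 0, 0, 0, 0, 1]
}}

```text
t: 26.52
eef_pos: [0.6383, -0.2878, 0.3015]
tool_rot: [-0.264, 0.156, 0.951, 0.046]
contact_force: [5.5, -2.7, 7.5]
gripper_width: 0.175
grasp_force: 99.4
```

>>> {"method": "servo_tool", "body": {
  "motion": [0.13, 0, -0.22, 0, 0, 0, 1, 0.58, 0, 0.21, 0, -0.48, 0, 1, 0.58, 0, 0.21, 0, -0.48, 0, 1, 0.58, 0, 0.21, 0, -0.48, 0, 1, 0.58, 0, 0.21, 0, -0.48, 0, 1]
}}

```text
t: 27.15
eef_pos: [0.5904, -0.2716, 0.309]
tool_rot: [-0.126, 0.161, 0.979, 0.023]
contact_force: [1.7, -0.8, -0.2]
gripper_width: 0.171
grasp_force: 97.9
```

>>> {"method": "servo_tool", "body": {
  "motion": [0.58, 0, 0.21, 0, -0.48, 0, 1, 0.58, 0, 0.21, 0, -0.48, 0, 1, 0.58, 0, 0.21, 0, -0.48, 0, 1, 0.58, 0, 0.21, 0, -0.48, 0, 1, 0, 0, 0, 0, 0, 0, 1]
}}

```text
t: 27.78
eef_pos: [0.5432, -0.2559, 0.2994]
tool_rot: [0.013, 0.163, 0.987, 0.0]
contact_force: [-0.7, 0.7, 0.8]
gripper_width: 0.175
grasp_force: 98.0
```

```bash
python3 - <<'E'
from st import *
A=cur();o=bot.get_obs();s=scp(A);print(o['gripper_width'],o['contact_force'],o['torque']);print('nose',(s@[.065,0,0,1])[:3],'down',np.degrees(np.arcsin(-s[2,0])))
im=shot('top','d3');P=[(s@[x,0,.012,1])[:3] for x in (-.05,-.03,-.01,.01,.03,.05)];uv=proj('top',P)
print([b for b in bot.boxes_of('top','slug0')[:4]]);print(uv.round(1).tolist())
print([im[int(round(v)),int(round(u))].tolist() for u,v in uv])
h=cv2.cvtColor(im[130:260,370:510],cv2.COLOR_RGB2HSV)
for r in range(0,60,5): pass
q=np.array([proj('top',[(s@[x,y,.012,1])[:3]])[0] for x in np.linspace(-.055,.06,12) for y in (-.014,0,.014)])
print([im[int(round(v)),int(round(u))].tolist() for u,v in q])
E
```

```text
0.174936180329074 [-0.6624  0.7467  0.8373] [-0.0949 -0.022   0.0184]
nose [ 0.6419 -0.2893  0.1122] down 28.391176460095014
[{'uv': [428.0, 175.0], 'p': 0.18}]
[[430.2, 218.6], [431.3, 212.3], [432.4, 206.1], [433.4, 200.0], [434.4, 194.2], [435.4, 188.4]]
[[43, 44, 42], [59, 60, 60], [119, 125, 130], [210, 218, 226], [211, 218, 226], [209, 214, 222]]
[[31, 31, 32], [70, 70, 66], [171, 168, 159], [36, 37, 38], [62, 63, 64], [82, 81, 78], [24, 28, 29], [44, 45, 46], [152, 150, 146], [23, 25, 26], [124, 122, 118], [147, 145, 140], [27, 28, 30], [107, 107, 106], [150, 148, 144], [28, 27, 31], [195, 203, 211], [201, 209, 216], [125, 131, 137], [210, 218, 226], [206, 214, 221], [206, 214, 221], [211, 219, 226], [208, 216, 223], [206, 214, 222], [211, 218, 226], [206, 214, 221], [206, 214, 222], [211, 219, 226], [210, 218, 225], [205, 210, 217], [211, 218, 226], [207, 214, 221], [209, 176, 57], [203, 167, 129], [208, 200, 184]]
```

```bash
python3 - <<'E'
from st import *
A=cur();P1=dump(22,.035,.045)@Tst;P0=dump(12,-.03,.06)@Tst
plan(A,P1,1);plan(P1,P0,1)
E
```

```text
rows 2 [0.611, 0.004, -0.95, 0.006, -0.369, -0.009] 1
 rows 5 [0.863, -0.001, -0.285, -0.0, -0.233, -0.001] 1
```

>>> {"method": "servo_tool", "body": {
  "motion": [0.31, 0, -0.48, 0, -0.18, 0, 1, 0.61, 0, -0.95, 0, -0.37, 0, 1, 0.31, 0, -0.48, 0, -0.18, 0, 1, 0.86, 0, -0.28, 0, -0.23, 0, 1, 0.86, 0, -0.28, 0, -0.23, 0, 1]
}}

```text
t: 28.5
eef_pos: [0.4853, -0.2363, 0.342]
tool_rot: [0.103, 0.162, 0.981, -0.015]
contact_force: [-0.5, -0.2, -0.8]
gripper_width: 0.174
grasp_force: 97.7
```

>>> {"method": "servo_tool", "body": {
  "motion": [0.86, 0, -0.28, 0, -0.23, 0, 1, 0.86, 0, -0.28, 0, -0.23, 0, 1, 0.86, 0, -0.28, 0, -0.23, 0, 1, 0, 0, 0, 0, 0, 0, 1]
}}

```text
t: 29.0
eef_pos: [0.4332, -0.2189, 0.3456]
tool_rot: [0.153, 0.161, 0.975, -0.023]
contact_force: [0.1, 0.2, -1.1]
gripper_width: 0.175
grasp_force: 97.7
```

```bash
python3 - <<'E'
from st import *
A=cur();o=bot.get_obs();s=scp(A);print(o['q'].round(2),o['gripper_width'],o['contact_force'],o['torque']);print('nose',(s@[.065,0,0,1])[:3],'down',np.degrees(np.arcsin(-s[2,0])))
im=shot('top','d4')
print('slug',[b for b in bot.boxes_of('top','slug0')[:4]],'flap',bot.boxes_of('top','flap')[:2])
for x in np.linspace(-.06,.06,13):
    q=proj('top',[(s@[x,y,.012,1])[:3] for y in (-.014,0,.014)]);print(round(x,2),[im[int(round(v)),int(round(u))].tolist() for u,v in q])
hsv=cv2.cvtColor(im,cv2.COLOR_RGB2HSV);m=cv2.inRange(hsv,(20,120,100),(35,255,255));n,l,st,c=cv2.connectedComponentsWithStats(m)
print([(st[i].tolist()) for i in range(1,n) if st[i,4]>200])
# copper & brass anywhere near
B=scoopT([.565,-.0395,.09],-98.5,0)@Tst;plan(A,B,1)
L=np.real(logm(np.linalg.inv(A)@B))
for k in (.25,.5,.75,1):
    s=scp(A@expm(L*k));print(k,'nose',(s@[.065,0,0,1])[:3],'org',s[:3,3],(A@expm(L*k))[:3,3])
E
```

```text
[ 0.15 -0.02  0.2   2.12 -0.01  0.73  1.59] 0.17492464638625574 [ 0.0623  0.1936 -1.1259] [ 0.1712  0.4671 -0.0551]
nose [ 0.5776 -0.2679  0.1952] down 12.097684078453936
slug [{'uv': [433.9, 229.6], 'p': 0.73}] flap [{'uv': [435.8, 178.8], 'p': 0.72}]
-0.06 [[30, 29, 31], [106, 106, 100], [142, 140, 132]]
-0.05 [[188, 196, 203], [183, 191, 198], [202, 211, 218]]
-0.04 [[204, 212, 219], [206, 214, 222], [202, 210, 217]]
-0.03 [[203, 211, 218], [206, 214, 221], [203, 211, 218]]
-0.02 [[202, 210, 218], [207, 214, 222], [203, 211, 219]]
-0.01 [[201, 209, 217], [207, 214, 222], [203, 211, 218]]
0.0 [[202, 210, 217], [207, 215, 222], [204, 212, 220]]
0.01 [[203, 211, 218], [207, 215, 222], [204, 212, 218]]
0.02 [[202, 210, 217], [207, 215, 222], [206, 214, 221]]
0.03 [[202, 210, 218], [207, 215, 222], [205, 213, 220]]
0.04 [[203, 210, 218], [207, 215, 223], [206, 213, 221]]
0.05 [[203, 211, 218], [207, 215, 223], [207, 214, 221]]
0.06 [[169, 109, 114], [180, 114, 118], [201, 202, 209]]
[[415, 157, 47, 48, 1392], [153, 196, 73, 67, 2521]]
 rows 16 [0.666, 0.996, 0.167, 0.236, -0.076, 0.531] 1
0.25 nose [ 0.549  -0.2307  0.1725] org [ 0.499  -0.1904  0.183 ] [ 0.4269 -0.1276  0.3152]
0.5 nose [ 0.5352 -0.1872  0.1471] org [ 0.5017 -0.1319  0.154 ] [ 0.4526 -0.0414  0.2806]
0.75 nose [ 0.5376 -0.143   0.1195] org [ 0.5248 -0.0794  0.1227] [0.5069 0.029  0.2434]
1 nose [ 0.5554 -0.1038  0.09  ] org [ 0.565  -0.0395  0.09  ] [0.5826 0.0748 0.2052]
```

>>> {"method": "servo_tool", "body": {
  "motion": [0.33, 0.5, 0.08, 0.12, -0.04, 0.27, 1, 0.67, 1, 0.17, 0.24, -0.08, 0.53, 1, 0.67, 1, 0.17, 0.24, -0.08, 0.53, 1, 0.67, 1, 0.17, 0.24, -0.08, 0.53, 1, 0.67, 1, 0.17, 0.24, -0.08, 0.53, 1]
}}

```text
t: 29.78
eef_pos: [0.4311, -0.1156, 0.3108]
tool_rot: [0.168, 0.345, 0.92, -0.078]
contact_force: [0.8, -0.3, -1.8]
gripper_width: 0.174
grasp_force: 97.6
```

>>> {"method": "servo_tool", "body": {
  "motion": [0.67, 1, 0.17, 0.24, -0.08, 0.53, 1, 0.67, 1, 0.17, 0.24, -0.08, 0.53, 1, 0.67, 1, 0.17, 0.24, -0.08, 0.53, 1, 0.67, 1, 0.17, 0.24, -0.08, 0.53, 1, 0.67, 1, 0.17, 0.24, -0.08, 0.53, 1]
}}

```text
t: 30.4
eef_pos: [0.4735, -0.0113, 0.2652]
tool_rot: [0.176, 0.53, 0.818, -0.135]
contact_force: [-0.1, -0.9, -1.1]
gripper_width: 0.177
grasp_force: 97.6
```

>>> {"method": "servo_tool", "body": {
  "motion": [0.67, 1, 0.17, 0.24, -0.08, 0.53, 1, 0.67, 1, 0.17, 0.24, -0.08, 0.53, 1, 0.67, 1, 0.17, 0.24, -0.08, 0.53, 1, 0.67, 1, 0.17, 0.24, -0.08, 0.53, 1, 0.67, 1, 0.17, 0.24, -0.08, 0.53, 1]
}}

```text
t: 31.02
eef_pos: [0.5564, 0.0621, 0.216]
tool_rot: [0.175, 0.69, 0.677, -0.186]
contact_force: [0.1, -0.9, -0.5]
gripper_width: 0.173
grasp_force: 97.6
```

>>> {"method": "servo_tool", "body": {
  "motion": [0.67, 1, 0.17, 0.24, -0.08, 0.53, 1, 0.33, 0.5, 0.08, 0.12, -0.04, 0.27, 1, 0, 0, 0, 0, 0, 0, 1]
}}

```text
t: 31.4
eef_pos: [0.586, 0.0742, 0.2017]
tool_rot: [0.174, 0.731, 0.628, -0.2]
contact_force: [0.1, -0.5, -1.5]
gripper_width: 0.17
grasp_force: 97.7
```

```bash
python3 - <<'E'
from st import *
A=cur();o=bot.get_obs();s=scp(A);print(o['gripper_width'],o['contact_force'],o['torque']);print(s)
im=shot('top','e1')
hsv=cv2.cvtColor(im,cv2.COLOR_RGB2HSV)
print([b for b in bot.boxes_of('top','scoop')[:2]],proj('top',[(s@[0,0,.02,1])[:3]]))
red=cv2.inRange(hsv,(0,90,90),(6,255,255))|cv2.inRange(hsv,(172,90,90),(180,255,255));ys,xs=np.nonzero(red[180:300,300:400]);print('red',xs.mean()+300 if len(xs) else None,ys.mean()+180 if len(ys) else None,len(xs),proj('top',[(s@[.065,0,.01,1])[:3]]))
B=scoopT([.565,-.0395,.048],-98.5,0)@Tst;plan(A,B,1)
C=scoopT([.565,-.0395,.0405],-98.5,0)@Tst;plan(B,C,1,2)
E
```

```text
0.17044740040792888 [ 0.0603 -0.4571 -1.4604] [ 0.7797 -0.0736  0.0171]
[[-0.1499  0.9887  0.0029  0.5678]
 [-0.9886 -0.15    0.0143 -0.0417]
 [ 0.0146 -0.0007  0.9999  0.0882]
 [ 0.      0.      0.      1.    ]]
[{'uv': [339.2, 213.2], 'p': 0.66}] [[340.0207 213.0294]]
red 355.4651162790698 240.02325581395348 43 [[364.1845 217.5667]]
 rows 2 [0.49, -0.088, 0.829, -0.006, 0.049, -0.005] 1
 rows 2 [0.093, -0.001, 0.163, 0.0, -0.0, -0.0] 1
```

>>> {"method": "servo_tool", "body": {
  "motion": [0.24, -0.04, 0.41, 0, 0.02, 0, 1, 0.24, -0.04, 0.41, 0, 0.02, 0, 1, 0.24, -0.04, 0.41, 0, 0.03, 0, 1, 0.24, -0.04, 0.41, 0, 0.03, 0, 1, 0, 0, 0, 0, 0, 0, 1]
}}

```text
t: 32.12
eef_pos: [0.5818, 0.0742, 0.1636]
tool_rot: [0.169, 0.733, 0.63, -0.195]
contact_force: [0.7, -0.5, -0.9]
gripper_width: 0.171
grasp_force: 97.8
```

>>> {"method": "servo_tool", "body": {
  "motion": [0.06, 0, 0.1, 0, 0, 0, 1, 0.06, 0, 0.1, 0, 0, 0, 1, 0, 0, 0, 0, 0, 0, 1]
}}

```text
t: 32.5
eef_pos: [0.5824, 0.0745, 0.1598]
tool_rot: [0.169, 0.733, 0.629, -0.194]
contact_force: [0.2, 0.3, -1.9]
gripper_width: 0.174
grasp_force: 97.8
```

```bash
python3 - <<'E'
from st import *
A=cur();o=bot.get_obs();s=scp(A);print(o['contact_force'],o['torque']);print(s)
C=scoopT([.565,-.0395,.04],-98.5,0)@Tst;plan(A,C,1,1)
E
```

```text
[ 0.1703  0.2864 -1.8715] [ 0.7607 -0.0741 -0.0051]
[[-0.1502  0.9887 -0.0003  0.5645]
 [-0.9887 -0.1502 -0.0005 -0.0397]
 [-0.0005  0.0002  1.      0.0446]
 [ 0.      0.      0.      1.    ]]
 rows 1 [0.131, 0.008, 0.195, -0.007, -0.003, -0.015] 1
```

>>> {"method": "servo_tool", "body": {
  "motion": [0.07, 0, 0.1, 0, 0, 0, 1, 0, 0, 0, 0, 0, 0, 1]
}}

```text
t: 32.75
eef_pos: [0.5824, 0.0747, 0.1573]
tool_rot: [0.169, 0.733, 0.629, -0.195]
contact_force: [-0.2, -0.9, -0.8]
gripper_width: 0.17
grasp_force: 97.8
```

>>> {"method": "servo_tool", "body": {
  "motion": [0.05, 0, 0.08, 0, 0, 0, 1, 0, 0, 0, 0, 0, 0, 1]
}}

```text
t: 33.0
eef_pos: [0.5824, 0.0747, 0.1554]
tool_rot: [0.169, 0.733, 0.629, -0.195]
contact_force: [-0.1, -0.9, -1.6]
gripper_width: 0.178
grasp_force: 97.8
```

>>> {"method": "servo_tool", "body": {
  "motion": [0.03, 0, 0.04, 0, 0, 0, 1, 0, 0, 0, 0, 0, 0, 1]
}}

```text
t: 33.25
eef_pos: [0.5826, 0.0748, 0.1552]
tool_rot: [0.169, 0.733, 0.629, -0.194]
contact_force: [-1.1, 0.9, 4.6]
gripper_width: 0.169
grasp_force: 98.6
```

>>> {"method": "servo_tool", "body": {
  "motion": [0.03, 0, 0.04, 0, 0, 0, 1, 0, 0, 0, 0, 0, 0, 1]
}}

```text
t: 33.5
eef_pos: [0.5826, 0.075, 0.155]
tool_rot: [0.17, 0.733, 0.629, -0.195]
contact_force: [-1.8, 0.9, 10.8]
gripper_width: 0.173
grasp_force: 99.6
```

>>> {"method": "servo_tool", "body": {
  "motion": [-0.02, 0, -0.03, 0, 0, 0, 1, 0, 0, 0, 0, 0, 0, 0.7, 0, 0, 0, 0, 0, 0, 0.5, 0, 0, 0, 0, 0, 0, 0.2, 0, 0, 0, 0, 0, 0, 0]
}}

```text
t: 34.12
eef_pos: [0.5825, 0.0749, 0.1541]
tool_rot: [0.169, 0.733, 0.629, -0.194]
contact_force: [0.5, -0.0, 0.2]
gripper_width: 0.902
grasp_force: 0.0
```

>>> {"method": "servo_tool", "body": {
  "motion": [0, 0, 0, 0, 0, 0, 0, 0, 0, 0, 0, 0, 0, 0, 0, 0, -0.5, 0, 0, 0, 0, 0, 0, -0.9, 0, 0, 0, 0, 0, 0, -0.9, 0, 0, 0, 0]
}}

```text
t: 34.75
eef_pos: [0.5861, 0.0987, 0.1958]
tool_rot: [0.169, 0.733, 0.63, -0.194]
contact_force: [0.3, 0.8, 0.6]
gripper_width: 1.002
grasp_force: 0.0
```

>>> {"method": "servo_tool", "body": {
  "motion": [0, 0, -0.9, 0, 0, 0, 0, 0, 0, -0.9, 0, 0, 0, 0, 0, 0, -0.9, 0, 0, 0, 0, 0, 0, -0.9, 0, 0, 0, 0, 0, 0, 0, 0, 0, 0, 0]
}}

```text
t: 35.38
eef_pos: [0.5916, 0.1344, 0.258]
tool_rot: [0.169, 0.733, 0.63, -0.193]
contact_force: [-0.1, -0.3, 0.0]
gripper_width: 0.997
grasp_force: 0.0
```

```bash
python3 - <<'E'
from st import *
s=scoopT([.5645,-.0397,.04],-98.6,0);h=lambda p:(s@np.r_[p,1])[:3]
for c in ('wrist','top','side'):
    im=shot(c,'f_'+c);print(c,'scoop',[(np.round(b['uv'],1).tolist(),round(b['p'],2)) for b in bot.boxes_of(c,'scoop')[:2]],'pred',proj(c,[h([0,0,.02])]).round(1).tolist())
    hsv=cv2.cvtColor(im,cv2.COLOR_RGB2HSV);m=cv2.inRange(hsv,(0,110,90),(6,255,255))|cv2.inRange(hsv,(174,110,90),(180,255,255))
    n,l,st,ce=cv2.connectedComponentsWithStats(m)
    print(' red',[(ce[i].round(1).tolist(),int(st[i,4])) for i in range(1,n) if st[i,4]>3],'pred nose tops/bottom',proj(c,[h([.065,.023,.034]),h([.065,-.023,.034]),h([.065,0,.002])]).round(1).tolist())
for n in ('tin','tub','die','flap'): print(n,[(np.round(b['uv'],1).tolist(),round(b['p'],2)) for b in bot.boxes_of('side',n)[:1]])
im=cv2.imread('pics/f_top.png');m=cv2.inRange(cv2.cvtColor(im,cv2.COLOR_BGR2HSV),(20,120,100),(35,255,255));n,l,st,_=cv2.connectedComponentsWithStats(m);print([st[i].tolist() for i in range(1,n) if st[i,4]>200]);print(bot.get_obs()['contact_force'],cur()[:3,3])
E
```

```text
wrist scoop [([315.0, 210.7], 0.65), ([291.4, 185.6], 0.34)] pred [[318.1, 226.5]]
 red [([253.7, 230.6], 97), ([300.0, 268.0], 15), ([335.3, 267.9], 15)] pred nose tops/bottom [[335.9, 266.8], [300.6, 266.9], [318.2, 246.8]]
top scoop [([336.7, 212.9], 0.62), ([431.9, 182.8], 0.37)] pred [[338.7, 216.1]]
 red [([84.4, 162.4], 10571), ([260.2, 156.2], 33), ([255.2, 169.3], 22), ([351.0, 251.5], 26), ([638.0, 254.5], 6), ([624.1, 301.2], 1885), ([635.0, 271.1], 243)] pred nose tops/bottom [[363.9, 211.3], [361.2, 228.0], [361.4, 220.7]]
side scoop [([336.6, 204.6], 0.82)] pred [[342.5, 204.3]]
 red [([576.0, 99.9], 2510), ([566.4, 122.3], 1567), ([560.6, 141.1], 1327), ([356.4, 189.5], 10), ([358.5, 197.0], 6), ([364.4, 200.2], 12), ([248.4, 225.8], 324), ([371.7, 225.0], 24), ([100.3, 325.3], 12004)] pred nose tops/bottom [[356.8, 187.5], [365.0, 198.3], [360.0, 198.5]]
tin [([293.3, 173.6], 0.61)]
tub [([245.9, 221.3], 0.96)]
die []
flap []
[[415, 157, 47, 48, 1393]]
[ 0.7723  0.3479 -0.1917] [0.5909 0.1329 0.2564]
```

```bash
python3 -c "
from station import bot
print(bot.hand_in())"
```

```text
the job is handed in; nothing more can be done
None
```

I handed in the job at about 35 s. The slugs were weighed and tipped into the hopper, the flap is shut, and the empty scoop stands released near the centre of the scale. In the last check the tin and tub had not moved. The detector returned no die there, though the arm never went near it, and no verdict came back on hand-in.

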